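# Hang up the dipping basket and nest the three dip pots

### The job

Put the dipping set away: first lift the brass dipping basket out of the large blue pot and hang it by its bail on the hook of the stand. Then stand the medium white pot inside the large blue one, and after that the small terracotta pot from the sloping wooden rest inside the medium one, each upright and right down on the floor of the next, set down and not dropped. Do not disturb the other things on the bench.

Things in the scene. Friction and masses are not known exactly. Their poses are not given: they have to be found in the camera images.
- large_pot: blue ceramic pot, open at the top, slightly flared: 64 mm tall, 76 mm across at the foot, 88 mm at the rim, wall 5 mm; a thick bottom puts the inner floor 22 mm above its underside (floor about 66 mm across). Stands upright on the bench, about 0.5 kg. Origin: centre of the underside, z along its axis to the mouth
- medium_pot: white ceramic pot of the same form: 62 mm tall, 54 mm across at the foot, 64 mm at the rim, wall 4 mm, inner floor 22 mm above its underside (46 mm across), about 0.26 kg. Stands upright on the bench; inside the large pot its rim stands 20 mm above the large one's, room for fingertips. Origin: centre of the underside, z to the mouth
- small_pot: terracotta pot of the same form: 60 mm tall, 34 mm across at the foot, 42 mm at the rim, wall 3.5 mm, about 0.11 kg. It starts on the sloping rest, leaning 32 degrees from vertical, mouth towards the rest's -x (the robot's side); nested, its rim stands 20 mm above the medium pot's. Origin: centre of the underside, z along its axis to the mouth
- rest: fixed pale wooden drying rest, 84 x 62 mm, its seat sloping 32 degrees down towards its -x side; a lip at the low end and two side cheeks reach about 20 mm and 16 mm up the small pot (along its axis), its upper part is free. Origin: centre of the underside on the bench; x level from the low to the high end, y level across
- rest_seat (a point): the point of the seat under the middle of the small pot, 45 mm above the bench
- basket: brass basket with dark square marks, 52 mm across, 50 mm tall, 0.12 kg, starts in the large pot. A bail of 5 mm wire arches over it in its y-z plane, at most 65 mm wide; its clear window reaches from the rim (50 mm up) to 121 mm. On the arch stands an upright round wooden grip, 16 mm across, 125 to 169 mm above the underside. Origin: centre of the underside, z up; a half turn looks the same
- basket_bail (a point): underside of the top of the bail arch, on the basket's axis, 121.5 mm above its underside: the point that must hang on the hook
- basket_grip (a point): in the wooden grip on its axis, 150 mm above the basket's underside (19 mm below the grip's top)
- hook_stand: fixed steel stand: round foot 100 mm across, post 12 mm thick, 232 mm tall; from its top a hook of 8 mm wire runs 108 mm out along the stand's -x, sagging 10 mm, and ends in an upturned tip. Nothing is above it. Origin: centre of the foot's underside; x level, so the hook points along -x, z up
- hook_seat (a point): top of the hook wire at its lowest place, 84 mm out from the post's axis and 224 mm above the bench: the bail hangs here
- hook_tip (a point): end of the upturned tip, 108 mm out from the post's axis and 242 mm above the bench; the bail must pass over it with the basket below the hook, so the hook enters the bail window
- flux_jar: amber glass jar, 30 mm across, 45 mm tall, red cap (bystander, leave alone). Origin: on its underside
- borax_jar: clear glass jar, 30 mm across, 40 mm tall, white cap (bystander, leave alone). Origin: on its underside
- hammer: hammer lying on the bench, 220 mm long (bystander, leave alone). Origin: on its underside
- brush: brush lying on the bench, 160 mm long (bystander, leave alone). Origin: on its underside
- ring_clamp: two-tone wooden ring clamp lying on the bench, about 105 x 24 x 22 mm (bystander, leave alone). Origin: on its underside
- ring_tray: small divided wooden tray, 90 x 70 x 18 mm (bystander, leave alone). Origin: on its underside
Things that resemble listed ones, but are neither listed nor needed, are in the scene too. Leave any pink look-alike of the large_pot alone.

How it is judged:
On the way, in this order (a step that is already met when the one before it is completed fails the run):
1. the basket hangs by its bail on the hook (x of basket_bail in the frame of hook_stand between -0.106 and -0.015 m and y of basket_bail in the frame of hook_stand between -0.014 and 0.014 m and z of basket_bail in the frame of hook_stand between 0.214 and 0.246 m and contact force between basket and hook_stand above 0.3 N and angle between basket's own z axis and vertical below 0.35 rad), for 0.3 s.
2. the medium pot stands upright on the floor of the large pot (horizontal distance between medium_pot and large_pot below 0.014 m and z of medium_pot in the frame of large_pot between 0.018 and 0.026 m and angle between medium_pot's own z axis and vertical below 0.1 rad), for 0.3 s.
3. the small pot stands upright on the floor of the medium pot (horizontal distance between small_pot and medium_pot below 0.014 m and z of small_pot in the frame of medium_pot between 0.018 and 0.026 m and angle between small_pot's own z axis and vertical below 0.1 rad), for 0.3 s.
At the end, for the whole second after the job is handed in: Basket hangs by its bail top on the hook wire between tip and post (14 mm to either side, tilt under 0.35 rad). Large pot upright on the bench, medium in it, small in medium: axes within 14 mm, each underside 18 to 26 mm above the next, tilt under 0.1 rad. All at rest (all of step 1 and all of step 2 and all of step 3 and angle between large_pot's own z axis and vertical below 0.1 rad and height (world z) of large_pot below 0.006 m and linear speed of each of large_pot, medium_pot, small_pot below 0.03 m/s and linear speed of basket below 0.08 m/s); the robot touches nothing.
It fails at once if the medium pot is dropped or thrown into the large pot (faster than 0.6 m/s at it) (linear speed of medium_pot above 0.6 m/s and horizontal distance between medium_pot and large_pot below 0.04 m and height (world z) of medium_pot below 0.14 m).
It fails at once if the small pot is dropped or thrown into the medium pot (faster than 0.6 m/s at it) (linear speed of small_pot above 0.6 m/s and horizontal distance between small_pot and medium_pot below 0.04 m and height (world z) of small_pot below 0.14 m).
It fails at once if a bystander (jars, hammer, brush, ring clamp, ring tray) is moved by more than 25 mm or knocked over (distance of any of flux_jar, borax_jar, hammer, brush, ring_clamp, ring_tray from where it was at the start of the episode above 0.025 m or angle between any of flux_jar, borax_jar, hammer, brush, ring_clamp, ring_tray's own z axis and vertical above 0.5 rad).
It also fails if it takes over 72 s, if anything falls off the work surface, if the arm or the gripper's body presses on something with over 40 N, if the wrist force passes 120 N, or if a joint passes its speed limit or range.

### The arm

A 7-joint arm with a two-finger parallel gripper is mounted at the origin on the work surface. World frame = base frame: x ahead of the robot, y to its left, z up, the work surface at z = 0. Lengths are in m, angles in rad, forces in N, time in s.
With the tool pointing down it reaches from about 0.4 to 0.75 m from the base axis. Payload 19.5 kg.
Tool frame: the origin (TCP) lies on the mounting face of the last link; the fingertips stand tcp_to_tips ahead of it and the grasp point (between the pads) lies 155 mm ahead of it (tcp_to_tips is the distance from the TCP to the fingertips, in m); z points along the fingers, y is the line along which they close (so a half turn about z gives the same grasp; the last joint's range is limited). The gripper opens to 85 mm and grips with 20 to 120 N. Pads are 22 mm wide; open, the fingers measure 114 mm over their backs; the gripper's body (76 mm by 85 mm) begins 54 mm behind the grasp point. The pads swing forward as they close: fully open they stand 13 mm farther back than shut.
Start: joints at [-0.042, 0.707, -0.028, 1.485, 0.022, 0.951, -0.075], TCP at [0.575, 0, 0.405] pointing down, gripper open.
Joint ranges: [-2.71, 2.71], [-0.32, 2.16], [-1.57, 1.52], [0, 2.45], [-1.46, 4.6], [0, 2.02], [-2.83, 2.83]. Speed limits (rad/s): [1.89, 1.89, 2.57, 2.57, 3.01, 3.01, 3.01].

### API

Orientations are given as [roll, pitch, yaw] about the fixed x, y, z axes, in that order (R = Rz(yaw) Ry(pitch) Rx(roll)).
In Python, from bench import get_obs, camera, get_calibration, sign_off, find_in, tcp_to_tips gives the robot as it stands.
- The arm moves only by the shell command python3 -m pendant 'ROWS' [OPENING] [FORCE]. ROWS is a JSON object of lists of equal length, an entry for each row: "linear": the shift along the tool's x, y, z as a fraction of full scale, a list of three; "delta_rot": the turn, a rotation vector about the tool's x, y, z as a fraction of full scale, a list of three. In form: {"linear": [[dx, dy, dz], ...], "delta_rot": [[wx, wy, wz], ...]}. A call has exactly 5 rows; each row is the pose to reach, as a shift and turn from the pose commanded when the call began, along the tool's axes at that moment; what a row does not reach only later rows make up. Full scale, the value 1, is 0.25 m for a shift and 45 degrees for a turn. A row lasts 1/8 s, in which the tool goes at most 62.5 mm and 10.7 degrees, less where a joint would pass 70% of its speed; a pose out of reach is approached as far as the arm can. A call with a number of a shift or a turn outside -1 to 1 is refused whole. A call with a gripper value outside its range is refused whole. OPENING is the closure, from -1 (fully open) to 1 (shut), set as the call begins (- or left out, the last holds). The fingers move at their own pace and stop on an object; FORCE is the grip in N (left out, the last holds). Time passes only in rows, so rows that repeat a pose let the fingers close, or fill a call up. It gives the time, the measured TCP pose, the force, the opening and the grip force at its end, in the units of the state.
- get_obs(): the state, without advancing time (a new reading comes with each control period).
- camera(name): name is "scene" or "side" or "wrist"; returns the picture (420x560x3 uint8, red, green, blue); there is no depth.
- get_calibration(name): a dict with "fx", "fy", "cx", "cy" (pixels), "R" (3x3) and "t" (3): a world point X has camera coordinates R X + t; the wrist camera has in their place "hand_eye" (4x4, takes a point from camera to tool coordinates, whose origin is the TCP and whose axes are the flange's). Camera axes: x right, y down, z forward; pixel columns grow to the right and rows downward; lengths in m; the calibration is good to about 2 mm. A picture is of the moment at which its call begins: read the wrist's pose just before it. get_calibration takes no time and is no camera call.
- sign_off(): hands the job in; it is judged then, once.
Trained networks look in the newest picture that a camera, given by its name, has taken for a name from the list of things; names that differ only in an ending like _2 or _b are one class to them, and where a whole thing is asked for, a point or a joint stands for the part that bears it (a point fixed in the world has none). Each returns a list of dicts, best first, with "confidence" (0 to 1); they miss things now and then, are a little off and sometimes report something else, mostly with a low value. They report only what shows in the picture. A call takes as long as a camera call. They do not tell look-alikes from the thing itself.
- find_in(query, camera): "point" ([column, row] in pixels, amid what is visible of it).
The state is a dict: "time": time; "joints": joint angles; "joint_vel": joint speeds; "tau": joint torques, N m; "ee_pos": TCP position; "tool_rot": TCP orientation; "contact_force": force on the tool from outside, world axes, zero at the start; "moment": the same for the moment, N m; "opening": finger opening in m; "finger_force": force on a finger pad.
Only numpy, scipy, OpenCV 4.12 (cv2) and the standard library are available. Lean on these libraries where they do the work, as an engineer would, in place of code of your own. Each camera call takes 0.05 s, during which the arm holds its last target. There are 200 camera calls.

## Working session

There is one attempt and no reset: what is moved stays moved. The work goes in short steps, Python scripts to look and compute and a shell command to move; the robot and the scene stay as the last step left them, time stands still between calls to the robot, and variables do not carry over. Pictures are saved under pics/ and viewed, at most 10 in all, crops included, and the job is handed in when it is done.

```bash
ls; mkdir -p pics; cat > h.py <<'E'
import numpy as np, cv2
from scipy.spatial.transform import Rotation as Rn
from bench import *
def snap(n,f=None):
    im=camera(n)
    if f: cv2.imwrite('pics/'+f,im[:,:,::-1])
    return im
def cam(n):
    c=get_calibration(n)
    if 'hand_eye' in c:
        o=get_obs(); T=np.eye(4); T[:3,:3]=Rn.from_euler('xyz',o['tool_rot']).as_matrix(); T[:3,3]=o['ee_pos']
        M=np.linalg.inv(T@np.array(c['hand_eye'])); R,t=M[:3,:3],M[:3,3]
    else: R,t=np.array(c['R']),np.array(c['t'])
    return c,R,t
def ray(n,p):
    c,R,t=cam(n); d=R.T@np.array([(p[0]-c['cx'])/c['fx'],(p[1]-c['cy'])/c['fy'],1]); return -R.T@t,d/np.linalg.norm(d)
def atz(n,p,z):
    o,d=ray(n,p); return o+d*(z-o[2])/d[2]
def tri(obs):
    A=np.zeros((3,3));b=np.zeros(3);L=[]
    for n,p in obs:
        o,d=ray(n,p);P=np.eye(3)-np.outer(d,d);A+=P;b+=P@o;L.append((o,P))
    X=np.linalg.solve(A,b); return X,max(np.linalg.norm(P@(X-o)) for o,P in L)
def proj(n,X):
    c,R,t=cam(n); q=R@np.array(X)+t; return np.array([c['fx']*q[0]/q[2]+c['cx'],c['fy']*q[1]/q[2]+c['cy']])
E
python3 - <<'E'
from h import *
np.set_printoptions(precision=3,suppress=True)
print(tcp_to_tips, get_obs())
ims=[snap(n) for n in('scene','side','wrist')]
cv2.imwrite('pics/a.png',np.hstack(ims[:2])[:,:,::-1]) 
cv2.imwrite('pics/a1.png',ims[0][:,:,::-1]);cv2.imwrite('pics/a2.png',ims[1][:,:,::-1]);cv2.imwrite('pics/a3.png',ims[2][:,:,::-1])
for q in ['large_pot','medium_pot','small_pot','rest','rest_seat','basket','basket_bail','basket_grip','hook_stand','hook_seat','hook_tip']:
    for n in('scene','side','wrist'):
        print(q,n,[(np.round(r['point']).tolist(),round(r['confidence'],2)) for r in find_in(q,n)[:3]])
for n in ('scene','side'):
    c,R,t=cam(n);print(n,-R.T@t,R[2],c['fx'])
print(get_calibration('wrist'))
E
```

```text
pics
0.1734 {'time': 0.0, 'joints': array([-0.042,  0.707, -0.028,  1.485,  0.022,  0.951, -0.075]), 'joint_vel': array([-0.   ,  0.001,  0.001,  0.001, -0.001, -0.001,  0.   ]), 'tau': array([ -0.003, -88.321,   1.233, -23.617,   0.017,   0.006,  -0.   ]), 'ee_pos': array([0.575, 0.   , 0.404]), 'tool_rot': array([-3.14 ,  0.   ,  1.571]), 'contact_force': array([ 0.542, -0.896, -0.532]), 'moment': array([-0.019, -0.017, -0.023]), 'finger_force': 0.0, 'opening': 0.08505360779863662}
large_pot scene [([307.0, 265.0], 0.92), ([372.0, 248.0], 0.8), ([424.0, 264.0], 0.68)]
large_pot side [([173.0, 297.0], 0.97), ([226.0, 325.0], 0.95), ([279.0, 336.0], 0.93)]
large_pot wrist [([295.0, 104.0], 0.62)]
medium_pot scene [([336.0, 250.0], 0.33)]
medium_pot side [([327.0, 198.0], 0.94)]
medium_pot wrist [([194.0, 363.0], 0.74)]
small_pot scene [([300.0, 214.0], 0.57)]
small_pot side [([286.0, 251.0], 0.75)]
small_pot wrist [([114.0, 162.0], 0.6)]
rest scene [([302.0, 238.0], 0.77), ([224.0, 276.0], 0.49)]
rest side [([276.0, 266.0], 0.96), ([327.0, 199.0], 0.64)]
rest wrist [([164.0, 139.0], 
[... 788 characters left out ...]
 [([359.0, 267.0], 0.73)]
hook_seat scene [([226.0, 281.0], 0.6)]
hook_seat side [([243.0, 203.0], 0.79)]
hook_seat wrist [([360.0, 264.0], 0.67)]
hook_tip scene [([224.0, 279.0], 0.72), ([407.0, 311.0], 0.33)]
hook_tip side [([242.0, 203.0], 0.73)]
hook_tip wrist [([183.0, 29.0], 0.58)]
scene [1.372 0.18  0.786] [-0.789 -0.18  -0.587] 395.8616125110476
side [0.013 0.674 0.9  ] [ 0.435 -0.621 -0.652] 428.524858002376
{'fx': 325.4135774925626, 'fy': 325.4135774925626, 'cx': 277.8127371209655, 'cy': 211.38346894168825, 'hand_eye': array([[-0.   , -0.955, -0.297,  0.075],
       [ 1.   , -0.   , -0.   ,  0.   ],
       [ 0.   , -0.297,  0.955,  0.031],
       [ 0.   ,  0.   ,  0.   ,  1.   ]])}
```

View pics/a1.png

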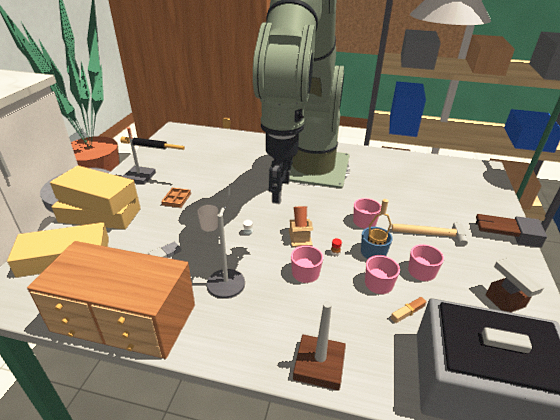

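View pics/a2.png

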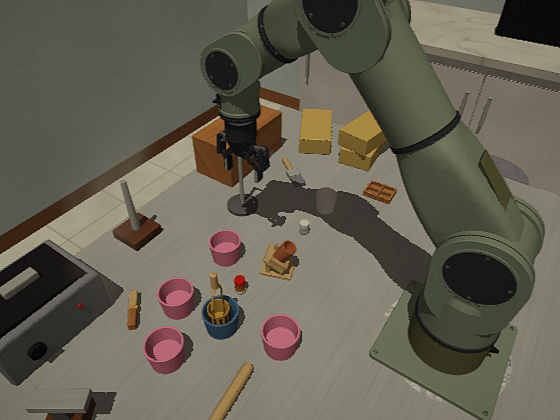

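View pics/a3.png

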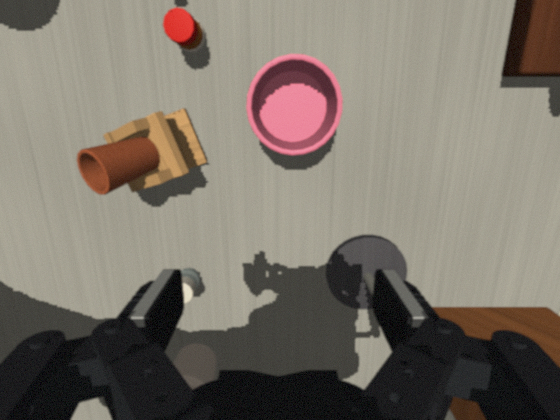

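The scene picture shows one blue pot holding the basket at scene (376,243) and side (220,318). Four pink pots are look-alikes: scene (307,265), (367,212), (381,273) and (425,262). The blue pot is the only one that fits the description. The grey-white pot is at scene (208,217) and side (327,199), in the arm's shadow. The small pot on its rest is at scene (301,220), and the stand's foot is at scene (226,283). I'll confirm this in one enlarged crop.

```bash
python3 - <<'E'
from h import *
np.set_printoptions(precision=3,suppress=True)
a=cv2.imread('pics/a1.png');b=cv2.imread('pics/a2.png')
r=lambda im,x,y,w,h,k:cv2.resize(im[y:y+h,x:x+w],None,fx=k,fy=k,interpolation=cv2.INTER_CUBIC)
A=r(a,190,195,100,110,4);C=r(a,350,190,60,70,4);B=r(b,195,100,150,130,2.6667);D=r(b,190,260,70,84,3)
cv=np.zeros((600,800,3),np.uint8)
cv[:440,:400]=A; cv[:280,400:640]=C; cv[252+0:252+347,400:800]=B[:347] ; cv[0:252,590:800]=D
cv2.imwrite('pics/b.png',cv)
def P(n,*o):
    X,e=tri(o);print(n,X,round(e,4))
P('medium',('scene',(208,217)),('side',(326.5,199)))
P('grip',('scene',(385,207)),('side',(213,282)))
P('small',('scene',(300,214)),('side',(286,251)))
print('foot',atz('scene',(226,284),0),atz('side',(242,205),0),'large',atz('scene',(376,240),.064),atz('side',(220,308),.064))
E
```

```text
medium [ 0.459 -0.257  0.034] 0.0012
grip [0.456 0.265 0.167] 0.0003
small [0.422 0.028 0.074] 0.0004
foot [ 0.683 -0.118 -0.   ] [ 0.685 -0.118  0.   ] large [0.474 0.258 0.064] [0.455 0.256 0.064]
```

View pics/b.png

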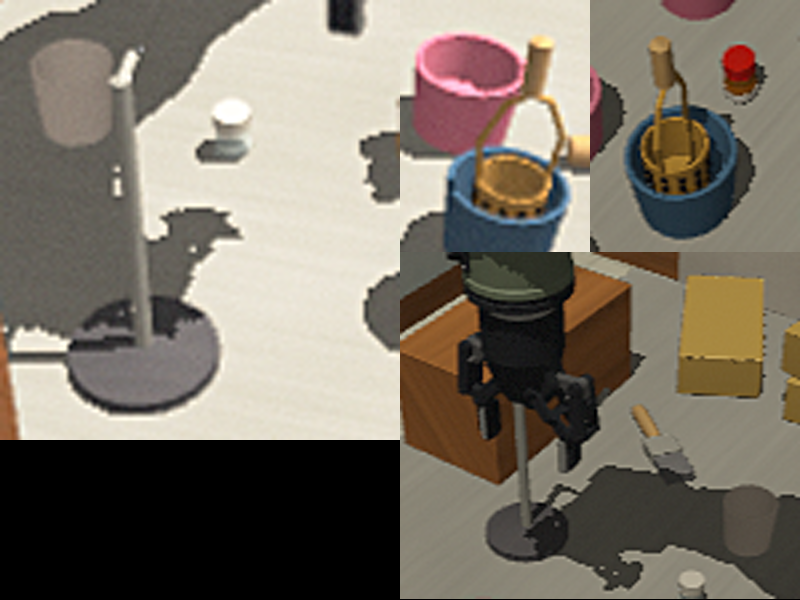

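The crops confirm the choice: the blue pot with the basket and its upright grip, and the white pot standing in shadow. The hook runs from the post top at about scene (221,221) to the tip at about (224,209), away from the scene camera. Next I'll work out the hook direction, the rest axis and the bail yaw.

```bash
python3 - <<'E'
from h import *
np.set_printoptions(precision=3,suppress=True)
f=np.array([.684,-.118])
print('posttop',proj('scene',[*f,.232]),proj('side',[*f,.232]))
for a in range(-20,25,10):
    u=-np.array([np.cos(np.radians(a)),np.sin(np.radians(a))])
    print(a,'tip',proj('scene',[*(f+.108*u),.242]),'seat',proj('scene',[*(f+.084*u),.22]), proj('side',[*(f+.108*u),.242]))
# shadows: light from other pots; rest yaw from wrist picture: mouth/rear
print('mouth w',atz('wrist',(95,170),.095),'rear edge corners',atz('wrist',(187,111),.03),atz('wrist',(205,163),.03),'lip',atz('wrist',(108,135),.03),atz('wrist',(133,189),.03))
E
```

```text
posttop [219.985 214.608] [238.113 143.522]
-20 tip [248.014 190.251] seat [242.411 201.961] [259.236 158.346]
-10 tip [241.675 188.187] seat [237.488 200.282] [264.67  155.733]
0 tip [234.8   186.786] seat [232.123 199.142] [269.165 152.684]
10 tip [227.552 186.07 ] seat [226.453 198.561] [272.593 149.315]
20 tip [220.096 186.051] seat [220.617 198.552] [274.875 145.747]
mouth w [0.418 0.026 0.095] rear edge corners [0.484 0.075 0.03 ] [0.498 0.022 0.03 ] lip [0.4   0.051 0.03 ] [ 0.418 -0.006  0.03 ]
```

```bash
python3 -m pendant '{"linear":[[0.18,-0.09,0],[0.36,-0.18,0],[0.54,-0.26,0],[0.72,-0.35,0],[0.9,-0.44,0]],"delta_rot":[[0,0,0.2],[0,0,0.4],[0,0,0.6],[0,0,0.8],[0,0,1]]}' -1 40; python3 -m pendant '{"linear":[[0,0,0],[0,0,0],[0,0,0],[0,0,0],[0,0,0]],"delta_rot":[[0,0,0.2],[0,0,0.4],[0,0,0.6],[0,0,0.8],[0,0,1]]}'
python3 - <<'E'
from h import *
im=snap('wrist','c.png');im=snap('side','c2.png');o=get_obs();print(o['ee_pos'],o['tool_rot'],o['joints'])
for q in('basket','basket_grip','large_pot','basket_bail'):print(q,find_in(q,'wrist')[:2])
print(proj('wrist',[.456,.265,.191]),proj('wrist',[.456,.265,.167]))
E
```

```text
time: 2.42
ee_pos: [0.4641, 0.2264, 0.4048]
tool_rot: [-3.142, -0.0, 0.78]
contact_force: [1.2, 0.5, -0.2]
opening: 0.0855
finger_force: 0.0
time: 3.05
ee_pos: [0.465, 0.2251, 0.4047]
tool_rot: [-3.141, -0.0, -0.005]
contact_force: [-0.6, 0.0, 0.9]
opening: 0.0856
finger_force: 0.0
[0.46491287 0.22523111 0.40460033] [ 3.14127902e+00  9.53249204e-05 -2.02604177e-03] [-0.77802733  0.66992018  0.49527185  1.70505412 -0.39669852  0.86817299
 -1.68587515]
basket [{'point': [235.2, 205.5], 'confidence': 0.7}, {'point': [122.7, 12.8], 'confidence': 0.53}]
basket_grip [{'point': [233.2, 208.5], 'confidence': 0.86}]
large_pot [{'point': [105.5, 152.0], 'confidence': 0.86}, {'point': [269.1, 192.8], 'confidence': 0.84}]
basket_bail [{'point': [235.4, 208.1], 'confidence': 0.83}]
[211.93788298 255.24133806] [218.69926821 240.32605115]
```

View pics/c.png

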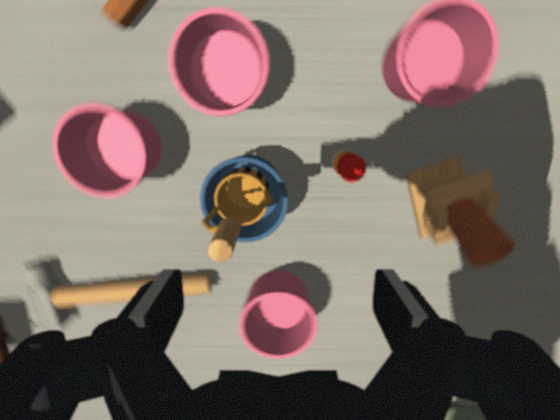

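The wrist view shows the blue pot at (245,198), with the grip top at about (220,250). The pink pots around it are lower than the grip. I'll enlarge this for the bail direction, and look at the hook in scene and side now that the arm is away.

```bash
python3 - <<'E'
from h import *
np.set_printoptions(precision=3,suppress=True)
s=snap('scene','c3.png')
r=lambda im,x,y,w,h,k:cv2.resize(im[y:y+h,x:x+w],None,fx=k,fy=k,interpolation=cv2.INTER_CUBIC)
w=cv2.imread('pics/c.png');s=cv2.imread('pics/c3.png');d=cv2.imread('pics/c2.png')
cv=np.zeros((600,800,3),np.uint8)
cv[:480,:400]=r(w,190,150,100,120,4); cv[:300,400:]=r(s,190,175,80,60,5)[:, :400]; cv[300:,400:]=r(d,225,130,80,60,5)
cv2.imwrite('pics/d.png',cv)
for q in('hook_tip','hook_seat','hook_stand'):
  for n in('scene','side'):
    if q=='hook_tip' : snap(n)
    print(q,n,[(np.round(x['point'],1),x['confidence']) for x in find_in(q,n)[:2]])
E
```

```text
hook_tip scene [(array([222.1, 276.9]), 0.75)]
hook_tip side [(array([246.2, 196.8]), 0.6), (array([223.5, 326.6]), 0.18)]
hook_seat scene [(array([226.3, 279.8]), 0.64)]
hook_seat side [(array([244.5, 193.7]), 0.9)]
hook_stand scene [(array([221.3, 277.2]), 0.65), (array([300.7, 214.1]), 0.57)]
hook_stand side [(array([245.4, 198.4]), 0.84)]
```

View pics/d.png

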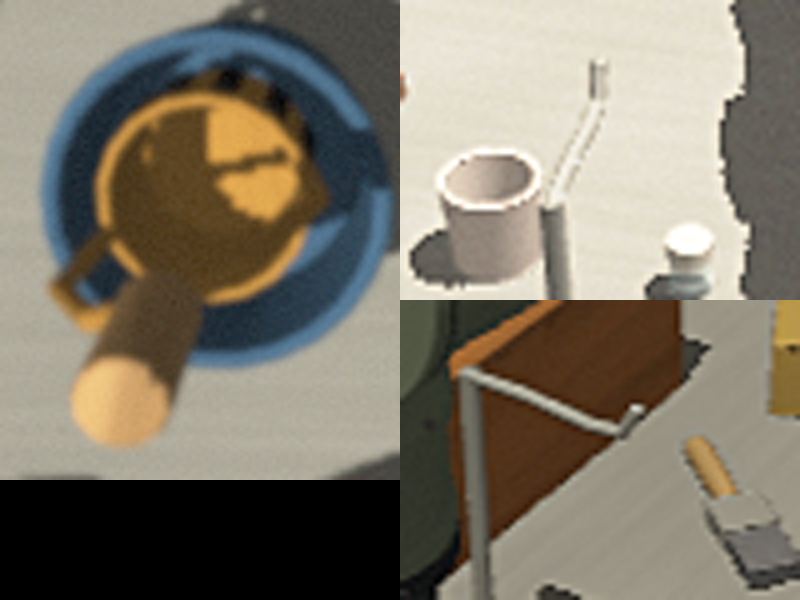

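The enlarged view shows the bail line running about 10° off the tool's x-normal, and the basket leaning only slightly in the pot. The hook tip is at scene (229.8,187.4) and side (273,151.6), so the hook points about 7° off world -x.

```bash
python3 - <<'E'
from h import *
np.set_printoptions(precision=4,suppress=True)
print('grip top',atz('wrist',(220,250),.191),'rim',atz('wrist',(241,199.5),.072),'pot',atz('wrist',(190+215/4,150+195/4),.064))
print('tip',tri([('scene',(229.8,187.4)),('side',(273,151.6))]),'post',tri([('scene',(221,216)),('side',(239,145))]))
print('grip',tri([('scene',(385,207)),('side',(213,282)),('wrist',(225,243))]))
print('medium rim', atz('scene',(190+89/4*1+0,0),.06) if 0 else tri([('scene',(190+90/5,175+180/5)),('side',(326.5,191))]))
E
```

```text
grip top [0.4596 0.2599 0.191 ] rim [0.4593 0.2598 0.072 ] pot [0.4579 0.258  0.064 ]
tip (array([ 0.5741, -0.1328,  0.2372]), np.float64(0.0008008559793117852)) post (array([ 0.6815, -0.1175,  0.2272]), np.float64(0.0010395647833291353))
grip (array([0.4553, 0.2634, 0.1669]), np.float64(0.0028887623451879373))
medium rim (array([ 0.4619, -0.2554,  0.0633]), np.float64(0.004173356083259689))
```

```bash
python3 -m pendant '{"linear":[[-0.024,-0.14,0],[-0.024,-0.14,0],[-0.024,-0.14,0.1],[-0.024,-0.14,0.2],[-0.024,-0.14,0.29]],"delta_rot":[[0,0,-0.09],[0,0,-0.178],[0,0,-0.178],[0,0,-0.178],[0,0,-0.178]]}' -1 40; python3 -m pendant '{"linear":[[0,0,0],[0,0,0],[0,0,0],[0,0,0],[0,0,0]],"delta_rot":[[0,0,0],[0,0,0],[0,0,0],[0,0,0],[0,0,0]]}' 1 40;  python3 -m pendant '{"linear":[[0,0,0],[0,0,0],[0,0,0],[0,0,0],[0,0,0]],"delta_rot":[[0,0,0],[0,0,0],[0,0,0],[0,0,0],[0,0,0]]}'
```

```text
time: 4.42
ee_pos: [0.4589, 0.26, 0.3314]
tool_rot: [3.141, 0.0, 0.14]
contact_force: [-0.2, 0.2, 0.1]
opening: 0.0858
finger_force: 0.0
time: 5.05
ee_pos: [0.4591, 0.2602, 0.3328]
tool_rot: [-3.141, -0.001, 0.14]
contact_force: [-0.6, -0.2, 6.1]
opening: 0.0149
finger_force: 39.0
time: 5.68
ee_pos: [0.4591, 0.2601, 0.3328]
tool_rot: [-3.141, -0.001, 0.14]
contact_force: [-0.6, 1.4, 7.6]
opening: 0.0152
finger_force: 39.0
```

```bash
python3 -m pendant '{"linear":[[0,0,-0.1],[0,0,-0.2],[0,0,-0.3],[0,0,-0.4],[0,0,-0.46]],"delta_rot":[[0,0,0],[0,0,0],[0,0,0],[0,0,0],[0,0,0]]}'; python3 -m pendant '{"linear":[[0,0.16,0],[0,0.32,0],[0,0.48,0],[0,0.64,0],[0,0.8,0]],"delta_rot":[[0,0,0],[0,0,0],[0,0,0],[0,0,0],[0,0,0]]}';  python3 -m pendant '{"linear":[[0,0.16,0],[0,0.32,0],[0,0.48,0],[0,0.64,0],[0,0.8,0]],"delta_rot":[[0,0,0],[0,0,0],[0,0,0],[0,0,0],[0,0,0]]}'
python3 - <<'E'
from h import *
o=get_obs();print(o['joints'])
R=Rn.from_euler('xyz',o['tool_rot']).as_matrix()
t=np.array([.598,-.1293,.447]);print((R.T@(t-o['ee_pos'])/.25).round(3))
s=snap('scene');d=snap('side')
r=lambda im,x,y,w,h,k:cv2.resize(im[y:y+h,x:x+w],None,fx=k,fy=k,interpolation=cv2.INTER_CUBIC)
cv2.imwrite('pics/e.png',np.hstack([r(s,190,130,100,130,4),r(d,215,100,100,130,4)])[:,:,::-1])
E
```

```text
time: 6.3
ee_pos: [0.4589, 0.2599, 0.4485]
tool_rot: [-3.141, -0.001, 0.14]
contact_force: [0.1, -0.7, -0.1]
opening: 0.0145
finger_force: 39.2
time: 6.92
ee_pos: [0.4868, 0.0607, 0.4475]
tool_rot: [-3.141, -0.0, 0.14]
contact_force: [0.4, 0.1, -0.8]
opening: 0.0148
finger_force: 39.2
time: 7.55
ee_pos: [0.5147, -0.1374, 0.4474]
tool_rot: [-3.142, -0.0, 0.14]
contact_force: [0.7, -0.5, -1.0]
opening: 0.0147
finger_force: 39.2
[-0.02315144  0.62766274  0.4238759   1.57733457 -0.29130492  0.99966947
 -0.94322554]
[0.334 0.014 0.002]
```

View pics/e.png

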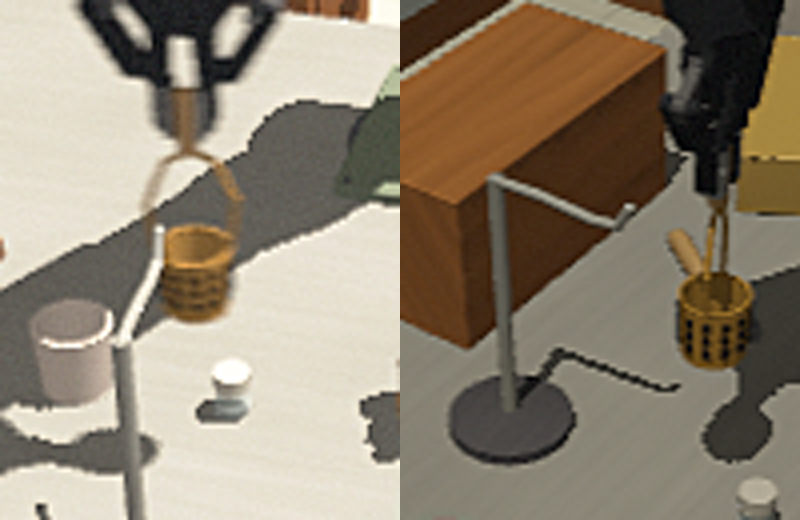

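The basket hangs upright in front of the tip. The tip, at scene crop (160,230), is level with the bail window. I'll advance along the hook and then lower.

```bash
python3 -m pendant '{"linear":[[0.08,0.005,0],[0.16,0.007,0],[0.24,0.01,0],[0.334,0.014,0],[0.334,0.014,0]],"delta_rot":[[0,0,0],[0,0,0],[0,0,0],[0,0,0],[0,0,0]]}'; python3 -m pendant '{"linear":[[0,0,0.03],[0,0,0.06],[0,0,0.09],[0,0,0.12],[0,0,0.12]],"delta_rot":[[0,0,0],[0,0,0],[0,0,0],[0,0,0],[0,0,0]]}'
python3 - <<'E'
from h import *
s=snap('scene');d=snap('side')
r=lambda im,x,y,w,h,k:cv2.resize(im[y:y+h,x:x+w],None,fx=k,fy=k,interpolation=cv2.INTER_CUBIC)
cv2.imwrite('pics/f.png',np.hstack([r(s,190,130,100,130,4),r(d,215,100,100,130,4)])[:,:,::-1])
E
```

```text
time: 8.28
ee_pos: [0.5987, -0.1272, 0.4467]
tool_rot: [-3.141, 0.0, 0.141]
contact_force: [0.2, -0.6, -1.2]
opening: 0.0148
finger_force: 39.3
time: 8.9
ee_pos: [0.5978, -0.1279, 0.4166]
tool_rot: [-3.141, 0.001, 0.14]
contact_force: [0.5, 0.0, -0.8]
opening: 0.0146
finger_force: 39.3
```

View pics/f.png

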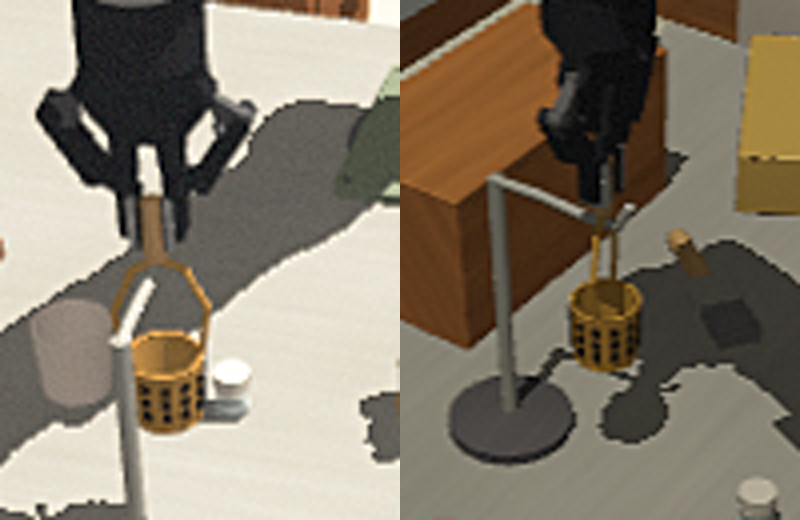

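The hook is inside the bail window with the bail just above the wire. I'll lower until it is supported.

```bash
python3 -m pendant '{"linear":[[0,0,0.008],[0,0,0.012],[0,0,0.016],[0,0,0.02],[0,0,0.024]],"delta_rot":[[0,0,0],[0,0,0],[0,0,0],[0,0,0],[0,0,0]]}'
```

```text
time: 9.62
ee_pos: [0.5979, -0.128, 0.4137]
tool_rot: [3.141, -0.004, 0.14]
contact_force: [-5.6, 0.8, 35.7]
opening: 0.0148
finger_force: 43.2
```

```bash
python3 -m pendant '{"linear":[[0,0,-0.012],[0,0,-0.012],[0,0,-0.012],[0,0,-0.012],[0,0,-0.012]],"delta_rot":[[0,0,0],[0,0,0],[0,0,0],[0,0,0],[0,0,0]]}'; python3 -m pendant '{"linear":[[0,0,0],[0,0,0],[0,0,0],[0,0,0],[0,0,0]],"delta_rot":[[0,0,0],[0,0,0],[0,0,0],[0,0,0],[0,0,0]]}' -1 40
python3 -m pendant '{"linear":[[0,0,-0.05],[0,0,-0.12],[0,0,-0.2],[0,0,-0.28],[0,0,-0.28]],"delta_rot":[[0,0,0],[0,0,0],[0,0,0],[0,0,0],[0,0,0]]}'
python3 - <<'E'
from h import *
s=snap('scene');d=snap('side');w=snap('wrist')
r=lambda im,x,y,w,h,k:cv2.resize(im[y:y+h,x:x+w],None,fx=k,fy=k,interpolation=cv2.INTER_CUBIC)
cv2.imwrite('pics/g.png',np.hstack([r(s,190,130,100,130,4),r(d,215,100,100,130,4)])[:,:,::-1])
cv2.imwrite('pics/gw.png',w[:,:,::-1])
for n in('scene','side'):
  for q in('medium_pot','small_pot','basket'): print(n,q,find_in(q,n)[:2])
E
```

```text
time: 10.25
ee_pos: [0.598, -0.1279, 0.4146]
tool_rot: [3.141, -0.001, 0.14]
contact_force: [-0.7, 0.8, 9.6]
opening: 0.015
finger_force: 40.1
time: 10.88
ee_pos: [0.5979, -0.128, 0.4141]
tool_rot: [-3.142, 0.0, 0.14]
contact_force: [-0.2, 0.1, 0.0]
opening: 0.0849
finger_force: 0.0
time: 11.5
ee_pos: [0.5978, -0.1281, 0.486]
tool_rot: [3.141, -0.002, 0.14]
contact_force: [0.1, -0.3, -0.6]
opening: 0.0855
finger_force: 0.0
scene medium_pot [{'point': [205.2, 219.3], 'confidence': 0.65}]
scene small_pot [{'point': [298.7, 214.2], 'confidence': 0.69}]
scene basket [{'point': [230.0, 220.6], 'confidence': 0.75}]
side medium_pot [{'point': [325.0, 199.7], 'confidence': 0.76}, {'point': [239.4, 281.6], 'confidence': 0.34}]
side small_pot [{'point': [285.1, 252.6], 'confidence': 0.53}]
side basket [{'point': [265.8, 178.0], 'confidence': 0.63}]
```

View pics/g.png

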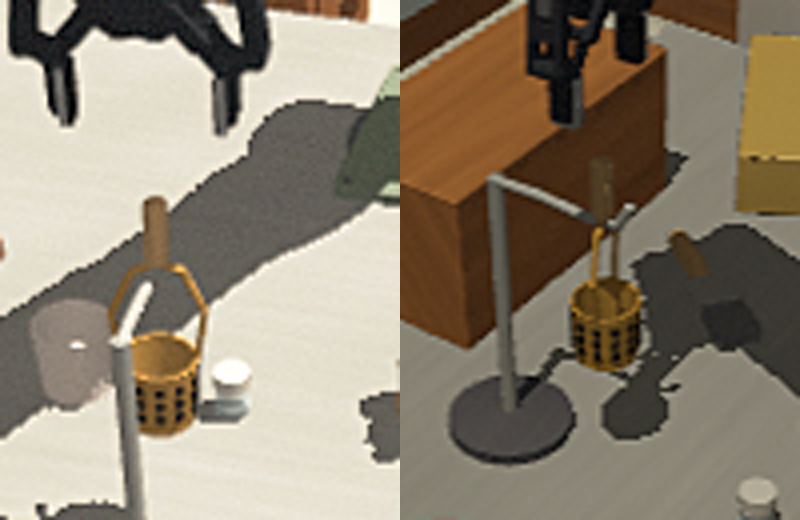

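The basket hangs free on the hook at about scene (230,220). Next is the medium pot: I'll move over it and measure its rim with the wrist camera.

```bash
python3 -m pendant '{"linear":[[-0.12,0.087,0],[-0.25,0.174,0],[-0.37,0.26,0],[-0.5,0.35,0],[-0.618,0.434,0]],"delta_rot":[[0,0,0],[0,0,0],[0,0,0],[0,0,0],[0,0,0]]}' -1 40
python3 -m pendant '{"linear":[[0,0,0.1],[0,0,0.2],[0,0,0.3],[0,0,0.34],[0,0,0.34]],"delta_rot":[[0,0,0],[0,0,0],[0,0,0],[0,0,0],[0,0,0]]}'
python3 - <<'E'
from h import *
np.set_printoptions(precision=4,suppress=True)
w=snap('wrist','m.png');o=get_obs();print(o['joints'],o['ee_pos'],o['tool_rot'])
r=find_in('medium_pot','wrist');print(r[:2],proj('wrist',[.46,-.256,.062]),proj('wrist',[.46,-.256,.0]))
p=proj('wrist',[.46,-.256,.062]).astype(int)
print(w[p[1],p[0]],)
hsv=cv2.cvtColor(w,cv2.COLOR_RGB2HSV)
for dx in range(-90,95,10): print(dx,w[p[1],min(max(p[0]+dx,0),559)],w[min(max(p[1]+dx,0),419),p[0]])
E
```

```text
time: 12.58
ee_pos: [0.4589, -0.2577, 0.4842]
tool_rot: [3.141, 0.0, 0.14]
contact_force: [0.4, -1.1, 0.9]
opening: 0.0856
finger_force: 0.0
time: 13.2
ee_pos: [0.4601, -0.2569, 0.3992]
tool_rot: [-3.141, 0.0, 0.14]
contact_force: [0.6, 0.7, 0.9]
opening: 0.0854
finger_force: 0.0
[ 0.246   0.6718  0.3795  1.6745 -0.3106  0.8547 -0.675 ] [ 0.4601 -0.257   0.3998] [ 3.1413 -0.0003  0.1397]
[{'point': [273.8, 190.0], 'confidence': 0.78}] [276.0235 192.5719] [276.2343 179.6361]
[242 231 214]
-90 [174 170 156] [172 166 152]
-80 [175 173 158] [177 171 155]
-70 [176 172 157] [177 174 159]
-60 [176 173 158] [172 165 152]
-50 [172 169 154] [175 170 154]
-40 [174 171 156] [170 167 151]
-30 [241 231 213] [228 216 195]
-20 [94 86 79] [240 230 213]
-10 [116 108  99] [240 229 213]
0 [242 231 214] [242 231 214]
10 [241 229 215] [126 115 105]
20 [234 224 203] [104  92  84]
30 [102  96  87] [196 187 168]
40 [72 71 65] [177 174 159]
50 [178 175 159] [171 169 153]
60 [182 176 162] [176 171 155]
70 [176 174 158] [170 166 152]
80 [173 169 154] [178 173 158]
90 [69 69 63] [90 89 80]
```

```bash
python3 - <<'E'
from h import *
np.set_printoptions(precision=4,suppress=True)
w=cv2.imread('pics/m.png')[:,:,::-1]
m=(w[:,:,0]>205).astype(np.uint8)
n,l,s,c=cv2.connectedComponentsWithStats(m)
k=max(range(1,n),key=lambda i:s[i,4] if abs(c[i,0]-276)<60 and abs(c[i,1]-190)<60 else 0);print(s[k])
ys,xs=np.nonzero(l==k)
h=cv2.convexHull(np.c_[xs,ys].astype(np.float32));e=cv2.fitEllipse(h);print('hull ell',e)
a=np.linspace(0,2*np.pi,73);q=np.array([proj('wrist',[.46+.032*np.cos(t),-.256+.032*np.sin(t),.062]) for t in a])
print('pred',q.min(0),q.max(0),q.mean(0))
print('centre by hull',atz('wrist',e[0],.062))
# large pot refined from first wrist pic is (0.458,0.258)
E
```

```text
[ 244  159   64   63 1658]
hull ell ((276.2253723144531, 190.05076599121094), (63.4476318359375, 65.01565551757812), 103.98985290527344)
pred [243.0302 159.5338] [309.0113 223.6886] [276.0846 191.6494]
centre by hull [ 0.4625 -0.2558  0.062 ]
```

```bash
python3 -m pendant '{"linear":[[0.006,-0.004,0.2],[0.006,-0.004,0.4],[0.006,-0.004,0.6],[0.006,-0.004,0.7],[0.006,-0.004,0.756]],"delta_rot":[[0,0,0],[0,0,0],[0,0,0],[0,0,0],[0,0,0]]}' -1 40
python3 -m pendant '{"linear":[[0,0,0],[0,0,0],[0,0,0],[0,0,0],[0,0,0]],"delta_rot":[[0,0,0],[0,0,0],[0,0,0],[0,0,0],[0,0,0]]}' 1 40
python3 -m pendant '{"linear":[[0,0,-0.02],[0,0,-0.04],[0,0,-0.06],[0,0,-0.08],[0,0,-0.08]],"delta_rot":[[0,0,0],[0,0,0],[0,0,0],[0,0,0],[0,0,0]]}'
python3 - <<'E'
from h import *
w=snap('wrist','n.png');o=get_obs();print(o['ee_pos'],o['tool_rot'])
E
```

```text
time: 13.92
ee_pos: [0.4615, -0.2558, 0.2097]
tool_rot: [-3.142, 0.0, 0.14]
contact_force: [-0.0, -0.8, 0.1]
opening: 0.0853
finger_force: 0.0
time: 14.55
ee_pos: [0.4615, -0.2557, 0.2115]
tool_rot: [3.141, -0.001, 0.14]
contact_force: [-3.0, 2.8, 10.0]
opening: 0.0621
finger_force: 43.7
time: 15.18
ee_pos: [0.4614, -0.2557, 0.2305]
tool_rot: [3.141, -0.0, 0.14]
contact_force: [0.1, -0.7, -3.0]
opening: 0.0623
finger_force: 44.5
[ 0.46138816 -0.25569246  0.23030151] [ 3.14146854e+00 -1.02147962e-04  1.39812610e-01]
```

```bash
python3 -m pendant '{"linear":[[0,0,-0.1],[0,0,-0.2],[0,0,-0.3],[0,0,-0.4],[0,0,-0.48]],"delta_rot":[[0,0,0],[0,0,0],[0,0,0],[0,0,0],[0,0,0]]}'
python3 -m pendant '{"linear":[[0.02,-0.14,0],[0.04,-0.28,0],[0.06,-0.42,0],[0.08,-0.56,0],[0.09,-0.7,0]],"delta_rot":[[0,0,0],[0,0,0],[0,0,0],[0,0,0],[0,0,0]]}'
python3 - <<'E'
from h import *
np.set_printoptions(precision=4,suppress=True)
def fit(n,im,z=.064):
    hsv=cv2.cvtColor(im,cv2.COLOR_RGB2HSV);m=((hsv[:,:,0]>95)&(hsv[:,:,0]<118)&(hsv[:,:,1]>90)).astype(np.uint8)
    x0,y0=np.round(proj(n,[.458,.258,.03])).astype(int);M=np.zeros_like(m);M[y0-40:y0+40,x0-40:x0+40]=m[y0-40:y0+40,x0-40:x0+40]
    M=cv2.morphologyEx(M,cv2.MORPH_OPEN,np.ones((2,2)))
    ys,xs=np.nonzero(M);mk=np.zeros_like(m)
    h=cv2.convexHull(np.c_[xs,ys].astype(np.int32));cv2.fillConvexPoly(mk,h,1)
    from scipy.optimize import minimize
    def mod(p):
        a=np.linspace(0,2*np.pi,60);pts=[proj(n,[p[0]+r*np.cos(t),p[1]+r*np.sin(t),zz]) for r,zz in((.038,0),(.044,.064)) for t in a]
        k=np.zeros_like(m);cv2.fillConvexPoly(k,np.round(cv2.convexHull(np.array(pts,np.float32))*16).astype(np.int32),1,shift=4);return k
    f=lambda p:float((mod(p)!=mk).sum())
    best=min(((f((.458+i*.002,.258+j*.002)),.458+i*.002,.258+j*.002) for i in range(-8,9) for j in range(-8,9)));return best,int(mk.sum())
for n in('scene','side'): print(n,fit(n,snap(n)))
print('start scene',fit('scene',cv2.imread('pics/a1.png')[:,:,::-1].copy()),'start side',fit('side',cv2.imread('pics/a2.png')[:,:,::-1].copy()))
E
```

```text
time: 15.85
ee_pos: [0.4613, -0.2557, 0.3509]
tool_rot: [-3.142, 0.0, 0.14]
contact_force: [-0.1, 0.1, -4.3]
opening: 0.0621
finger_force: 45.5
time: 16.48
ee_pos: [0.4592, -0.0781, 0.35]
tool_rot: [-3.142, 0.0, 0.14]
contact_force: [0.4, 0.2, -2.9]
opening: 0.0622
finger_force: 45.5Traceback (most recent call last):
  File "<stdin>", line 15, in <module>
  File "<stdin>", line 14, in fit
  File "<stdin>", line 14, in <genexpr>
  File "<stdin>", line 13, in <lambda>
  File "<stdin>", line 11, in mod
  File "h.py", line 25, in proj
    c,R,t=cam(n); q=R@np.array(X)+t; return np.array([c['fx']*q[0]/q[2]+c['cx'],c['fy']*q[1]/q[2]+c['cy']])
          ~~~^^^
  File "h.py", line 9, in cam
    c=get_calibration(n)
ValueError: time passes only in moves, steps and waits
```

```bash
cat >> h.py <<'E'
_c={}
def fastproj(n,P):
    if n not in _c: _c[n]=cam(n)
    c,R,t=_c[n]; q=P@R.T+t; return np.c_[c['fx']*q[:,0]/q[:,2]+c['cx'],c['fy']*q[:,1]/q[:,2]+c['cy']]
def fit(n,im,c0=(.458,.258),span=8,st=.002):
    hsv=cv2.cvtColor(im,cv2.COLOR_RGB2HSV);m=((hsv[:,:,0]>95)&(hsv[:,:,0]<118)&(hsv[:,:,1]>90)).astype(np.uint8)
    x0,y0=np.round(fastproj(n,np.array([[*c0,.03]]))[0]).astype(int);M=np.zeros_like(m);M[y0-40:y0+40,x0-40:x0+40]=m[y0-40:y0+40,x0-40:x0+40]
    M=cv2.morphologyEx(M,cv2.MORPH_OPEN,np.ones((2,2)));ys,xs=np.nonzero(M);mk=np.zeros_like(m)
    cv2.fillConvexPoly(mk,cv2.convexHull(np.c_[xs,ys].astype(np.int32)),1)
    a=np.linspace(0,2*np.pi,60)
    base=np.vstack([np.c_[r*np.cos(a),r*np.sin(a),0*a+z] for r,z in((.038,0),(.044,.064))])
    def f(x,y):
        k=np.zeros_like(m);cv2.fillConvexPoly(k,np.round(cv2.convexHull(fastproj(n,base+[x,y,0]).astype(np.float32))*16).astype(np.int32),1,shift=4);return int((k!=mk).sum())
    G=range(-span,span+1)
    return min((f(c0[0]+i*st,c0[1]+j*st),round(c0[0]+i*st,4),round(c0[1]+j*st,4)) for i in G for j in G),int(mk.sum())
E
python3 - <<'E'
from h import *
for n in('scene','side'): print(n,fit(n,snap(n)))
print('start',fit('scene',cv2.imread('pics/a1.png')[:,:,::-1].copy()),fit('side',cv2.imread('pics/a2.png')[:,:,::-1].copy()))
E
```

```text
scene ((160, 0.45, 0.262), 790)
side ((132, 0.45, 0.258), 1310)
start ((197, 0.45, 0.262), 753) ((139, 0.45, 0.258), 1303)
```

```bash
python3 - <<'E'
import h; from h import *
c=get_calibration('wrist');T=np.eye(4);T[:3,:3]=Rn.from_euler('xyz',[3.14128,.0001,-.002]).as_matrix();T[:3,3]=[.46491,.22523,.4046]
M=np.linalg.inv(T@np.array(c['hand_eye']));h._c['wrist']=(c,M[:3,:3],M[:3,3])
im=cv2.imread('pics/c.png')[:,:,::-1].copy()
# 80px window too small for wrist: enlarge by editing
src=open('h.py').read().replace('-40','-60').replace('+40','+60');ns={};exec(src,ns);ns['_c']['wrist']=h._c['wrist']
print(ns['fit']('wrist',im,st=.001))
hsv=cv2.cvtColor(im,cv2.COLOR_RGB2HSV);m=((hsv[:,:,0]>95)&(hsv[:,:,0]<118)&(hsv[:,:,1]>90));m[:, :180]=0;m[:,310:]=0;m[:140]=0;m[260:]=0
ys,xs=np.nonzero(m);hu=cv2.convexHull(np.c_[xs,ys].astype(np.float32));e=cv2.fitEllipse(hu);print(e)
print([proj for proj in ns['fastproj']('wrist',np.array([[.458,.258,.064],[.458,.258,0]]))])
o,d=-M[:3,:3].T@M[:3,3],M[:3,:3].T@np.array([(e[0][0]-c['cx'])/c['fx'],(e[0][1]-c['cy'])/c['fy'],1]);print(o+d*(.064-o[2])/d[2])
E
```

```text
((619, 0.453, 0.257), 5642)
((244.2974853515625, 198.31707763671875), (83.99565124511719, 85.59917449951172), 97.21424865722656)
[array([243.89139248, 198.58025923]), array([249.27079508, 184.44346871])]
[0.45826678 0.25759162 0.064     ]
```

```bash
python3 -m pendant '{"linear":[[0.018,-0.133,0],[0.036,-0.266,0],[0.054,-0.4,0],[0.072,-0.533,0],[0.09,-0.666,0]],"delta_rot":[[0,0,0],[0,0,0],[0,0,0],[0,0,0],[0,0,0]]}'
python3 -m pendant '{"linear":[[0.018,-0.133,0],[0.036,-0.266,0],[0.054,-0.4,0],[0.072,-0.533,0],[0.09,-0.666,0]],"delta_rot":[[0,0,0],[0,0,0],[0,0,0],[0,0,0],[0,0,0]]}'
python3 - <<'E'
from h import *
np.set_printoptions(precision=4,suppress=True)
w=snap('wrist','p.png');s=snap('scene','p1.png');d=snap('side','p2.png');o=get_obs();print(o['ee_pos'],o['tool_rot'],o['joints'])
R=Rn.from_euler('xyz',o['tool_rot']).as_matrix();print(R.T@(np.array([.4575,.258,.2335])-o['ee_pos'])/.25)
r=lambda im,x,y,w,h,k:cv2.resize(im[y:y+h,x:x+w],None,fx=k,fy=k,interpolation=cv2.INTER_CUBIC)
cv=np.zeros((600,800,3),np.uint8)
cv[:420,:400]=r(w,140,100,280,294,400/280)[:420];cv[:300,400:]=r(s,330,160,100,75,4);cv[300:,400:]=r(d,170,240,100,75,4)
cv2.imwrite('pics/q.png',cv[:,:,::-1])
# white pot bits in the wrist picture: rim ellipse in hand
m=(w.min(2)>185).astype(np.uint8);n,l,st,c=cv2.connectedComponentsWithStats(m);print(st[st[:,4]>300])
E
```

```text
time: 17.25
ee_pos: [0.4585, 0.0891, 0.3501]
tool_rot: [3.141, 0.0, 0.139]
contact_force: [0.8, 0.3, -3.4]
opening: 0.062
finger_force: 45.7
time: 17.88
ee_pos: [0.4579, 0.2571, 0.3501]
tool_rot: [3.141, -0.0, 0.139]
contact_force: [-0.3, -0.3, -3.0]
opening: 0.0622
finger_force: 45.7
[0.4575 0.2574 0.3498] [3.1413 0.0003 0.1413] [-0.8369  0.766   0.5056  1.7493 -0.5087  0.7603 -1.5026]
[ 0.0005 -0.0026  0.4651]
[[     0      0    560    420 232757]
 [   213    230    105     39    898]
 [   265    275     49     24    649]
 [   211    326    114     36    801]]
```

```bash
python3 -m pendant '{"linear":[[0,-0.003,0.1],[0,-0.003,0.2],[0,-0.003,0.28],[0,-0.003,0.35],[0,-0.003,0.4]],"delta_rot":[[0,0,0],[0,0,0],[0,0,0],[0,0,0],[0,0,0]]}'
python3 -m pendant '{"linear":[[0,0,0.015],[0,0,0.03],[0,0,0.045],[0,0,0.056],[0,0,0.056]],"delta_rot":[[0,0,0],[0,0,0],[0,0,0],[0,0,0],[0,0,0]]}'
```

```text
time: 18.65
ee_pos: [0.4577, 0.2564, 0.2496]
tool_rot: [3.141, 0.0, 0.138]
contact_force: [0.3, -0.4, -2.9]
opening: 0.062
finger_force: 45.8
time: 19.27
ee_pos: [0.4573, 0.2575, 0.2361]
tool_rot: [3.142, 0.0, 0.14]
contact_force: [-0.2, 0.4, -2.3]
opening: 0.0622
finger_force: 45.8
```

```bash
python3 -m pendant '{"linear":[[0,0,0.004],[0,0,0.008],[0,0,0.012],[0,0,0.012],[0,0,0.012]],"delta_rot":[[0,0,0],[0,0,0],[0,0,0],[0,0,0],[0,0,0]]}'
```

```text
time: 19.9
ee_pos: [0.4573, 0.2575, 0.2336]
tool_rot: [-3.141, -0.0, 0.14]
contact_force: [-2.0, -0.3, 7.3]
opening: 0.0622
finger_force: 46.5
```

The pot is on the floor at the predicted height, so I'll release, back off and measure.

```bash
python3 -m pendant '{"linear":[[0,0,0],[0,0,0],[0,0,0],[0,0,0],[0,0,0]],"delta_rot":[[0,0,0],[0,0,0],[0,0,0],[0,0,0],[0,0,0]]}' -1 40
python3 -m pendant '{"linear":[[0,0,-0.08],[0,0,-0.2],[0,0,-0.4],[0,0,-0.6],[0,0,-0.66]],"delta_rot":[[0,0,0],[0,0,0],[0,0,0],[0,0,0],[0,0,0]]}'
python3 - <<'E'
from h import *
np.set_printoptions(precision=4,suppress=True)
w=snap('wrist','r.png')
p=proj('wrist',[.458,.258,.084]);print(p,find_in('medium_pot','wrist')[:1],find_in('large_pot','wrist')[:2])
hsv=cv2.cvtColor(w,cv2.COLOR_RGB2HSV)
b=((hsv[:,:,0]>95)&(hsv[:,:,0]<118)&(hsv[:,:,1]>90)); wt=(w[:,:,0]>200)&(hsv[:,:,1]<50)
for nm,m,z in(('large',b,.064),('medium',wt,.084)):
    m=m.copy();x,y=p.astype(int);k=np.zeros_like(m);k[max(0,y-65):y+65,x-65:x+65]=1;m&=k
    n,l,s,c=cv2.connectedComponentsWithStats(m.astype(np.uint8));ok=[i for i in range(1,n) if s[i,4]>25]
    ys,xs=np.nonzero(np.isin(l,ok));e=cv2.fitEllipse(cv2.convexHull(np.c_[xs,ys].astype(np.float32)));print(nm,e,atz('wrist',e[0],z))
s=snap('scene');d=snap('side')
for n in('scene','side'):print(n,find_in('small_pot',n)[:1],find_in('medium_pot',n)[:1],proj(n,[.458,.258,.084]))
E
```

```text
time: 20.52
ee_pos: [0.4573, 0.2575, 0.2332]
tool_rot: [3.142, 0.0, 0.14]
contact_force: [0.4, -0.5, -1.0]
opening: 0.0852
finger_force: 0.0
time: 21.15
ee_pos: [0.4574, 0.2574, 0.4008]
tool_rot: [-3.14, -0.003, 0.14]
contact_force: [0.2, -0.1, -1.1]
opening: 0.0851
finger_force: 0.0
[277.3126 198.2873] [{'point': [276.4, 196.7], 'confidence': 0.67}] [{'point': [492.7, 72.3], 'confidence': 0.93}, {'point': [258.7, 171.7], 'confidence': 0.82}]
large ((276.72247314453125, 193.8845977783203), (85.27262878417969, 87.432373046875), 82.35266876220703) [0.4567 0.2582 0.064 ]
medium ((277.6888122558594, 198.53338623046875), (66.46569061279297, 68.50068664550781), 96.65560913085938) [0.4575 0.2574 0.084 ]
scene [{'point': [300.0, 214.9], 'confidence': 0.58}] [{'point': [374.0, 237.9], 'confidence': 0.9}] [377.444 231.027]
side [{'point': [285.3, 251.3], 'confidence': 0.77}] [{'point': [219.0, 307.3], 'confidence': 0.7}] [217.8441 302.7137]
```

The pots are concentric: large at (0.4567,0.2582) and medium at (0.4575,0.2574). Next is the small pot.

```bash
python3 -m pendant '{"linear":[[-0.056,0.184,0],[-0.112,0.367,0],[-0.168,0.55,0],[-0.224,0.734,0],[-0.28,0.918,0]],"delta_rot":[[0,0,-0.04],[0,0,-0.08],[0,0,-0.12],[0,0,-0.16],[0,0,-0.178]]}' -1 40
python3 -m pendant '{"linear":[[0,0,0],[0,0,0],[0,0,0],[0,0,0],[0,0,0]],"delta_rot":[[0,0,0],[0,0,0],[0,0,0],[0,0,0],[0,0,0]]}'
python3 - <<'E'
from h import *
np.set_printoptions(precision=4,suppress=True)
w=snap('wrist','s.png');s=snap('scene','s1.png');d=snap('side','s2.png');o=get_obs();print(repr(o['ee_pos']),o['tool_rot'],o['joints'])
r=lambda im,x,y,w,h,k:cv2.resize(im[y:y+h,x:x+w],None,fx=k,fy=k,interpolation=cv2.INTER_CUBIC)
cv=np.zeros((600,800,3),np.uint8)
px,py=np.round(proj('wrist',[.43,.03,.06])).astype(int);x0,y0=max(0,px-80),max(0,py-100);print(x0,y0)
cv[:600,:480]=r(w,x0,y0,160,200,3);cv[:300,480:]=r(s,270,190,64,60,5);cv[300:,480:]=r(d,250,230,64,60,5)
cv2.imwrite('pics/t.png',cv[:,:,::-1])
print(find_in('small_pot','wrist')[:1],find_in('rest','wrist')[:1])
E
```

```text
time: 22.22
ee_pos: [0.4196, 0.019, 0.398]
tool_rot: [3.141, 0.0, 0.28]
contact_force: [1.5, -0.1, -0.5]
opening: 0.0852
finger_force: 0.0
time: 22.85
ee_pos: [0.42, 0.0209, 0.3981]
tool_rot: [-3.142, 0.0, 0.28]
contact_force: [0.3, -0.0, 0.4]
opening: 0.0852
finger_force: 0.0
array([0.42  , 0.0206, 0.3982]) [-3.1416  0.0001  0.2798] [-0.4011  0.5435  0.4592  2.0267 -0.3856  0.6552 -0.9803]
191 80
[{'point': [269.9, 188.6], 'confidence': 0.7}] [{'point': [270.8, 142.3], 'confidence': 0.68}]
```

View pics/t.png

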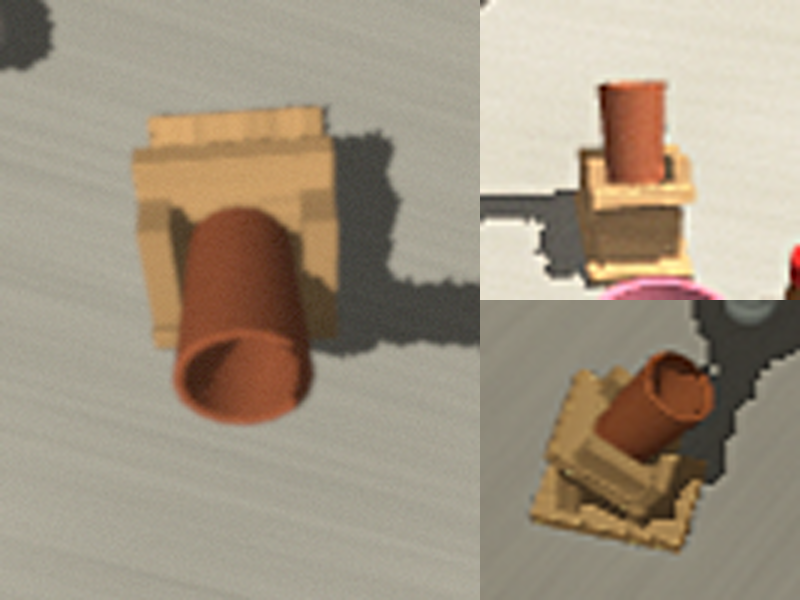

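The last view shows the small pot's rim at wrist (272,205) with its axis near column 272, and the rest's rear edge from (241,118) to (298,116). From these I'll get the axis yaw and the grasp pose.

```bash
python3 - <<'E'
from h import *
np.set_printoptions(precision=4,suppress=True)
a,b=atz('wrist',(241,118.3),.006),atz('wrist',(298.3,115.7),.006);v=a-b;print('edge yaw',np.degrees(np.arctan2(v[1],v[0]))-90)
M,e=tri([('wrist',(272.3,205)),('side',(290.4,247.6)),('scene',(300.4,208))]);print('M',M,e)
M=atz('wrist',(272.3,205),.096);print('M wrist z.096',M, proj('side',M),proj('scene',M))
for y in(10,13,16,19,22):
    c,s=np.cos(np.radians(y)),np.sin(np.radians(y));ax=np.array([-c*np.sin(.5585),-s*np.sin(.5585),np.cos(.5585)])
    print(y,'base wrist',proj('wrist',M-.06*ax),'mid',proj('wrist',M-.03*ax),'side base-mouth',proj('side',M-.06*ax)-proj('side',M),'scene',proj('scene',M-.06*ax)-proj('scene',M))
# terracotta mask in wrist: mid-line by row
w=cv2.imread('pics/s.png')[:,:,::-1].copy();hsv=cv2.cvtColor(w,cv2.COLOR_RGB2HSV)
m=((hsv[:,:,0]<11)&(hsv[:,:,1]>120))
for r in range(152,222,6):
    x=np.nonzero(m[r,230:320])[0]
    if len(x): print(r,x.min()+230,x.max()+230,(x.min()+x.max())/2+230)
E
```

```text
edge yaw 18.498445158161815
M [0.4129 0.0245 0.0894] 0.002283698981431224
M wrist z.096 [0.4164 0.0239 0.096 ] [288.7799 245.3853] [299.3517 206.7683]
10 base wrist [276.3057 159.938 ] mid [274.433  181.0053] side base-mouth [-11.337    9.5786] scene [-1.0482 19.8658]
13 base wrist [274.6255 159.8056] mid [273.5382 180.9361] side base-mouth [-11.5773  10.0058] scene [-0.4952 19.8865]
16 base wrist [272.9407 159.7614] mid [272.6411 180.9131] side base-mouth [-11.7877  10.4427] scene [ 0.0568 19.8892]
19 base wrist [271.2562 159.8057] mid [271.7442 180.9362] side base-mouth [-11.9675  10.8883] scene [ 0.6065 19.8739]
22 base wrist [269.5772 159.9382] mid [270.8501 181.0055] side base-mouth [-12.1161  11.3414] scene [ 1.152  19.8406]
152 262 279 270.5
158 256 285 270.5
164 254 286 270.0
170 253 289 271.0
176 252 290 271.0
182 253 290 271.5
188 251 291 271.0
194 251 291 271.0
200 250 293 271.5
206 249 293 271.0
212 252 290 271.0
218 259 283 271.0
```

```bash
python3 -m pendant '{"linear":[[-0.095,0,0.05],[-0.19,0,0.15],[-0.285,0,0.26],[-0.38,-0.005,0.36],[-0.475,-0.005,0.46]],"delta_rot":[[0,0.15,0],[0,0.3,-0.01],[0.005,0.45,-0.02],[0.01,0.6,-0.03],[0.012,0.711,-0.044]]}' -1 40
python3 -m pendant '{"linear":[[0,0,0],[0,0,0],[0,0,0],[0,0,0],[0,0,0]],"delta_rot":[[0,0,0],[0,0,0],[0,0,0],[0,0,0],[0,0,0]]}'
cat > g.py <<'E'
from h import *
np.set_printoptions(precision=4,suppress=True)
M=np.array([.4164,.025,.096]);y=np.radians(18);c,s=np.cos(y),np.sin(y);ax=np.array([-c*np.sin(.5585),-s*np.sin(.5585),np.cos(.5585)])
R1=Rn.from_euler('z',18,degrees=True)*Rn.from_euler('x',180,degrees=True)*Rn.from_euler('y',32,degrees=True)
def go(t,R):
    o=get_obs();R0=Rn.from_euler('xyz',o['tool_rot']);print('at',o['ee_pos'],o['tool_rot'],'lin',R0.inv().apply(np.array(t)-o['ee_pos'])/.25,'rot',(R0.inv()*R).as_rotvec()/(np.pi/4))
E
python3 - <<'E'
from g import *
print(get_obs()['joints']);go(M+.154*ax,R1)
print(R1.apply([0,0,1]),-ax)
E
```

```text
time: 23.72
ee_pos: [0.317, -0.0191, 0.4141]
tool_rot: [-3.102, -0.416, 0.303]
contact_force: [1.5, 1.0, 0.4]
opening: 0.0853
finger_force: 0.0
time: 24.35
ee_pos: [0.3178, -0.0184, 0.4134]
tool_rot: [-3.101, -0.413, 0.303]
contact_force: [-0.7, -0.2, -0.1]
opening: 0.0852
finger_force: 0.0
[ 0.3138  0.3299 -0.4108  2.4419 -1.2538  0.0109 -0.0587]
at [ 0.3178 -0.0184  0.4134] [-3.1007 -0.4135  0.3031] lin [-0.2071 -0.0148  0.7263] rot [-0.0454  0.1844 -0.0162]
[ 0.504   0.1638 -0.848 ] [ 0.504   0.1638 -0.8481]
```

The arm reaches its elbow and wrist limits with the full inward tilt. I'll grasp with a vertical tool instead, across the pot's diameter, and tilt it upright in hand when nesting.

```bash
python3 -m pendant '{"linear":[[0.1,0,0.02],[0.2,0,0.04],[0.3,0,0.06],[0.4,0,0.08],[0.509,0,0.094]],"delta_rot":[[0,-0.15,0],[0,-0.3,0],[0,-0.45,0],[0,-0.6,0],[0,-0.711,0]]}' -1 40
python3 -m pendant '{"linear":[[0,0,0],[0,0,0],[0,0,0],[0,0,0],[0,0,0]],"delta_rot":[[0,0,0],[0,0,0],[0,0,0],[0,0,0],[0,0,0]]}'
python3 - <<'E'
from g import *
R0=Rn.from_euler('z',18,degrees=True)*Rn.from_euler('x',180,degrees=True)
print(get_obs()['joints']);G=M-.007*ax;go([G[0],G[1],.255],R0)
w=snap('wrist','v.png');hsv=cv2.cvtColor(w,cv2.COLOR_RGB2HSV);m=((hsv[:,:,0]<11)&(hsv[:,:,1]>120))
print('pred rim',proj('wrist',M),'base',proj('wrist',M-.06*ax),find_in('small_pot','wrist')[:1])
for r in range(150,260,8):
    x=np.nonzero(m[r,200:360])[0]
    if len(x)>5: print(r,x.min()+200,x.max()+200,(x.min()+x.max())/2+200)
E
```

```text
time: 24.98
ee_pos: [0.4355, 0.0194, 0.4422]
tool_rot: [-3.073, -0.016, 0.325]
contact_force: [-1.0, 0.4, -1.3]
opening: 0.0852
finger_force: 0.0
time: 25.6
ee_pos: [0.4347, 0.0186, 0.4414]
tool_rot: [-3.068, -0.023, 0.325]
contact_force: [1.0, -0.4, -0.2]
opening: 0.0853
finger_force: 0.0
[-0.4461  0.5142  0.5897  1.9098 -0.4741  0.8597 -0.8376]
at [0.4347 0.0186 0.4414] [-3.0684 -0.0227  0.3251] lin [-0.0634  0.0071  0.7458] rot [-0.0933 -0.0284  0.015 ]
pred rim [290.4782 212.906 ] base [292.6954 173.516 ] [{'point': [290.9, 197.9], 'confidence': 0.56}]
166 286 297 291.5
174 279 306 292.5
182 277 306 291.5
190 276 308 292.0
198 275 308 291.5
206 273 308 290.5
214 272 310 291.0
222 277 305 291.0
```

```bash
python3 -m pendant '{"linear":[[-0.01,0.002,0.1],[-0.02,0.003,0.2],[-0.03,0.004,0.3],[-0.038,0.005,0.45],[-0.038,0.005,0.45]],"delta_rot":[[-0.04,-0.01,0.01],[-0.093,-0.028,0.015],[-0.093,-0.028,0.015],[-0.093,-0.028,0.015],[-0.093,-0.028,0.015]]}'
python3 - <<'E'
from g import *
R0=Rn.from_euler('z',18,degrees=True)*Rn.from_euler('x',180,degrees=True)
print(get_obs()['joints']);G=M-.007*ax;go([G[0],G[1],.255],R0)
E
```

```text
time: 26.32
ee_pos: [0.4258, 0.0231, 0.3278]
tool_rot: [-3.141, 0.003, 0.314]
contact_force: [0.2, -0.8, 1.0]
opening: 0.0854
finger_force: 0.0
[-0.379   0.6892  0.4406  2.1038 -0.6252  0.4815 -0.7167]
at [0.4258 0.0231 0.3278] [-3.1408  0.0032  0.3141] lin [-0.0175 -0.0188  0.2913] rot [-0.001   0.0041 -0.0001]
```

```bash
python3 -m pendant '{"linear":[[-0.017,-0.018,0.05],[-0.017,-0.018,0.15],[-0.017,-0.018,0.23],[-0.017,-0.018,0.29],[-0.017,-0.018,0.29]],"delta_rot":[[0,0.004,0],[0,0.004,0],[0,0.004,0],[0,0.004,0],[0,0.004,0]]}'
python3 - <<'E'
from g import *
print(get_obs()['joints']);G=M-.007*ax
R0=Rn.from_euler('z',18,degrees=True)*Rn.from_euler('x',180,degrees=True);go([G[0],G[1],.255],R0)
E
```

```text
time: 26.95
ee_pos: [0.421, 0.026, 0.2569]
tool_rot: [-3.141, -0.003, 0.314]
contact_force: [0.3, -0.4, 0.1]
opening: 0.0853
finger_force: 0.0
[-0.253   0.8094  0.2075  2.1819 -0.7686  0.2178 -0.6091]
at [0.421  0.026  0.2569] [-3.1413 -0.0035  0.3143] lin [-0.004  -0.0019  0.0076] rot [-0.0004 -0.0044  0.0001]
```

```bash
python3 -m pendant '{"linear":[[-0.004,0,0.006],[-0.004,0,0.006],[-0.004,0,0.006],[-0.004,0,0.006],[-0.004,0,0.006]],"delta_rot":[[0,0,0],[0,0,0],[0,0,0],[0,0,0],[0,0,0]]}' 1 40
python3 -m pendant '{"linear":[[0,0,0],[0,0,0],[0,0,0],[0,0,0],[0,0,0]],"delta_rot":[[0,0,0],[0,0,0],[0,0,0],[0,0,0],[0,0,0]]}'
```

```text
time: 27.58
ee_pos: [0.4194, 0.0259, 0.2554]
tool_rot: [-3.141, -0.003, 0.315]
contact_force: [-4.3, -0.8, 12.6]
opening: 0.0403
finger_force: 38.7
time: 28.2
ee_pos: [0.4194, 0.0259, 0.2554]
tool_rot: [-3.141, -0.003, 0.315]
contact_force: [-4.9, -0.2, 13.0]
opening: 0.0402
finger_force: 38.7
```

```bash
python3 -m pendant '{"linear":[[0,0,-0.05],[0,0,-0.15],[0,0,-0.3],[0,0,-0.45],[0,0,-0.6]],"delta_rot":[[0,0,0],[0,0,0],[0,0,0],[0,0,0],[0,0,0]]}'
python3 - <<'E'
from g import *
w=snap('wrist','y.png');s=snap('scene','y1.png');d=snap('side','y2.png')
o=get_obs();print(o['ee_pos'],o['tool_rot'],o['contact_force'])
M2=M+[0,0,.15];print('pred rim/base wrist',proj('wrist',M2),proj('wrist',M2-.06*ax))
for n,im in(('wrist',w),('scene',s),('side',d)):
    hsv=cv2.cvtColor(im,cv2.COLOR_RGB2HSV);m=((hsv[:,:,0]<11)&(hsv[:,:,1]>115)).astype(np.uint8);p=proj(n,M2-.03*ax)
    k,l,st,c=cv2.connectedComponentsWithStats(m)
    print(n,'pred mid',p,'rim',proj(n,M2),'base',proj(n,M2-.06*ax),[ (st[i].tolist(),c[i].round(1).tolist()) for i in range(1,k) if st[i,4]>40 and np.hypot(*(c[i]-p))<60],find_in('small_pot',n)[:1])
E
```

```text
time: 28.82
ee_pos: [0.4189, 0.0258, 0.4064]
tool_rot: [3.141, -0.003, 0.315]
contact_force: [-0.0, 0.6, -0.6]
opening: 0.0401
finger_force: 40.6
[0.4191 0.0259 0.4061] [ 3.1414 -0.0055  0.3154] [ 0.0672  0.5563 -1.6768]
pred rim/base wrist [276.812  295.0733] [276.9966 198.3472]
wrist pred mid [276.9152 240.9881] rim [276.812  295.0733] base [276.9966 198.3472] [([232, 183, 93, 134, 8502], [276.1, 254.3])] [{'point': [275.5, 256.1], 'confidence': 0.67}]
scene pred mid [302.5616 173.7488] rim [302.3381 162.9093] base [302.7842 184.5469] [([296, 161, 14, 22, 276], [302.8, 171.1])] []
side pred mid [283.1991 208.2122] rim [289.8653 201.3568] base [276.7897 214.8036] [([273, 196, 25, 25, 171], [284.9, 210.1])] [{'point': [284.3, 212.6], 'confidence': 0.69}]
```

```bash
cat > t.py <<'E'
import sys
from g import *
from scipy.optimize import minimize
import h
def fitpot(ims,M2,yaw,th0):
    a=np.linspace(0,2*np.pi,60);base=np.vstack([np.c_[r*np.cos(a),r*np.sin(a),0*a+z] for r,z in((.017,-.06),(.021,0))])
    mk={}
    for n,im in ims.items():
        h._c.pop(n,None)
        p=fastproj(n,M2[None])[0]
        hsv=cv2.cvtColor(im,cv2.COLOR_RGB2HSV);m=((hsv[:,:,0]<11)&(hsv[:,:,1]>115)).astype(np.uint8)
        k,l,st,c=cv2.connectedComponentsWithStats(m);i=max((i for i in range(1,k) if np.hypot(*(c[i]-p))<70),key=lambda i:st[i,4])
        ys,xs=np.nonzero(l==i);z=np.zeros_like(m);cv2.fillConvexPoly(z,cv2.convexHull(np.c_[xs,ys].astype(np.int32)),1);mk[n]=z
    def f(q):
        R=(Rn.from_euler('z',yaw,degrees=True)*Rn.from_euler('y',-q[0],degrees=True)*Rn.from_euler('x',q[4],degrees=True)).as_matrix();P=base@R.T+M2+np.array(q[1:4])/1000
        e=0
        for n in mk:
            z=np.zeros_like(mk[n]);cv2.fillConvexPoly(z,np.round(cv2.convexHull(fastproj(n,P).astype(np.float32))*16).astype(np.int32),1,shift=4);e+=(z!=mk[n]).sum()/mk[n].sum()
        return e
    r=minimize(f,[th0,0,0,0,0],method='Nelder-Mead',options=dict(initial_simplex=[[th0,0,0,0,0],[th0+8,0,0,0,0],[th0,6,0,0,0],[th0,0,6,0,0],[th0,0,0,6,0],[th0,0,0,0,6]],maxiter=400))
    return r.x,r.fun,M2+r.x[1:4]/1000
E
python3 - <<'E'
from t import *
L=lambda f:cv2.imread('pics/'+f)[:,:,::-1].copy()
M2=M+[0,0,.15]
for th in(25,32,40): print(fitpot({'wrist':L('y.png')},M2,18,th), fitpot({'wrist':L('y.png'),'side':L('y2.png'),'scene':L('y1.png')},M2,18,th))
E
```

```text
(array([23.8188,  0.8069,  0.2124, -2.2376,  0.7142]), np.float64(0.01942257217847769), array([0.4172, 0.0252, 0.2438])) (array([28.2134, -1.1345, -1.1815,  1.3077,  2.0648]), np.float64(0.5227924205739527), array([0.4153, 0.0238, 0.2473]))
(array([27.642 , -2.3178, -1.0519, -5.298 ,  1.1621]), np.float64(0.012178477690288713), array([0.4141, 0.0239, 0.2407])) (array([31.9678, -2.9856, -1.4568,  2.2477,  0.7111]), np.float64(0.49006460225246234), array([0.4134, 0.0235, 0.2482]))
(array([26.1655, -1.0233, -0.8039, -4.1727,  1.4561]), np.float64(0.008923884514435695), array([0.4154, 0.0242, 0.2418])) (array([33.8209, -4.2274, -2.1467,  1.8525,  2.1366]), np.float64(0.4849501815321865), array([0.4122, 0.0229, 0.2479]))
```

```bash
cat > u.py <<'E'
from g import *
th=np.radians(28);a28=np.array([-c*np.sin(th),-s*np.sin(th),np.cos(th)]);B=np.array([.4155,.0245,.243])-.06*a28
Rg=Rn.from_euler('xyz',[3.1414,-.0055,.3154]);p=np.array([.4191,.0259,.4061])
Bt=Rg.inv().apply(B-p)
ro=Rn.from_rotvec(np.cross(a28,[0,0,1])/np.sin(th)*th);RT=ro*Rg
def tcp(b): return np.array(b)-RT.apply(Bt)
E
python3 - <<'E'
from u import *
print(RT.as_euler('xyz'),tcp([.4575,.2575,.13]),tcp([.4575,.2575,.044]))
go(tcp([.4575,.2575,.13]),RT)
E
```

```text
[-3.1411  0.4832  0.3156] [0.5335 0.2824 0.3322] [0.5335 0.2824 0.2462]
at [0.4191 0.0259 0.4043] [-3.1413 -0.002   0.3148] lin [ 0.7523 -0.8341  0.2902] rot [-0.     -0.6178 -0.0007]
```

```bash
python3 -m pendant '{"linear":[[0.1,-0.12,0],[0.25,-0.28,0.03],[0.4,-0.45,0.08],[0.55,-0.62,0.15],[0.7,-0.78,0.22]],"delta_rot":[[0,-0.12,0],[0,-0.25,0],[0,-0.38,0],[0,-0.5,0],[0,-0.618,0]]}'
python3 -m pendant '{"linear":[[0,0,0],[0,0,0],[0,0,0],[0,0,0],[0,0,0]],"delta_rot":[[0,0,0],[0,0,0],[0,0,0],[0,0,0],[0,0,0]]}'
python3 - <<'E'
from u import *
from t import fitpot
go(tcp([.4575,.2575,.13]),RT)
s=snap('scene','z1.png');d=snap('side','z2.png');w=snap('wrist','z.png')
o=get_obs();Rc=Rn.from_euler('xyz',o['tool_rot']);b=o['ee_pos']+Rc.apply(Bt);print('base',b,'joints',o['joints'])
m=b+[0,0,.06];print('pred',[ (n,proj(n,b),proj(n,m)) for n in('scene','side')])
print('wrist',fitpot({'wrist':w},m,18,0)[::2],fitpot({'wrist':w},m,18,4)[::2])
for n,im in(('scene',s),('side',d)):
    hsv=cv2.cvtColor(im,cv2.COLOR_RGB2HSV);mm=((hsv[:,:,0]<11)&(hsv[:,:,1]>115)).astype(np.uint8);p=proj(n,(b+m)/2).astype(int)
    k=np.zeros_like(mm);k[p[1]-35:p[1]+35,p[0]-25:p[0]+25]=1;mm*=k
    for r in range(p[1]-28,p[1]+30,4):
        x=np.nonzero(mm[r])[0]
        if len(x)>2: print(n,r,x.min(),x.max(),(x.min()+x.max())/2)
E
```

```text
time: 29.75
ee_pos: [0.5258, 0.2672, 0.3486]
tool_rot: [-3.142, 0.487, 0.315]
contact_force: [0.7, -0.8, 0.6]
opening: 0.0397
finger_force: 40.7
time: 30.38
ee_pos: [0.5254, 0.2652, 0.3507]
tool_rot: [-3.141, 0.482, 0.315]
contact_force: [-0.3, 0.4, -1.4]
opening: 0.0399
finger_force: 40.8
at [0.5254 0.2652 0.3507] [-3.1413  0.4819  0.3145] lin [ 0.0806 -0.0556  0.0415] rot [-0.0004 -0.0017 -0.0012]
base [0.4496 0.2405 0.1482] joints [-0.7502  0.9872  0.6285  1.2717 -0.4747  1.5355 -1.3427]
pred [('scene', array([374.9187, 210.0449]), array([378.5231, 191.8736])), ('side', array([223.3541, 281.5411]), array([221.1314, 263.5339]))]
wrist (array([0.8071, 0.36  , 0.0033, 1.1529, 1.3873]), array([0.45  , 0.2405, 0.2094])) (array([ 1.2269, -0.2662, -0.3211,  0.9342,  1.5585]), array([0.4494, 0.2401, 0.2091]))
scene 189 377 384 380.5
scene 193 374 386 380.0
scene 197 373 384 378.5
scene 201 371 383 377.0
scene 205 371 382 376.5
scene 209 372 381 376.5
side 260 215 230 222.5
side 264 216 231 223.5
side 268 219 230 224.5
side 272 221 229 225.0
side 276 221 243 232.0
side 280 214 244 229.0
side 284 216 244 230.0
```

```bash
python3 -m pendant '{"linear":[[0.02,-0.014,0.01],[0.04,-0.028,0.02],[0.06,-0.042,0.03],[0.08,-0.056,0.0415],[0.08,-0.056,0.0415]],"delta_rot":[[0,0,0],[0,0,0],[0,0,0],[0,0,0],[0,0,0]]}'
python3 - <<'E'
from u import *
go(tcp([.4575,.2575,.044]),RT)
# medium rim vs small pot sideways check in side/scene pictures
d=snap('side','zz2.png');s=snap('scene','zz1.png')
b=np.array([.4575,.2575,.13])
for n,im in(('scene',s),('side',d)):
    hsv=cv2.cvtColor(im,cv2.COLOR_RGB2HSV);mm=((hsv[:,:,0]<11)&(hsv[:,:,1]>115)).astype(np.uint8);wt=((im[:,:,0]>150)&(hsv[:,:,1]<45));p=proj(n,b).astype(int);q=proj(n,[.4575,.2575,.084])
    print(n,'pred base',proj(n,b),'pred rim med',q)
    for r in range(p[1]-12,int(q[1])+14,3):
        x=np.nonzero(mm[r,p[0]-30:p[0]+30])[0]+p[0]-30;y=np.nonzero(wt[r,p[0]-22:p[0]+22])[0]+p[0]-22
        print(r,(x.min(),x.max()) if len(x) else '', (y.min(),y.max()) if len(y) else '')
E
```

```text
time: 31.15
ee_pos: [0.5334, 0.283, 0.3314]
tool_rot: [3.141, 0.483, 0.315]
contact_force: [-0.4, -0.7, -0.3]
opening: 0.0399
finger_force: 40.8
at [0.5334 0.283  0.3314] [3.1414 0.4829 0.3149] lin [0.158  0.0021 0.3018] rot [ 0.0005 -0.0003 -0.0007]
scene pred base [380.0003 217.9403] pred rim med [377.2714 230.8904]
205 (np.int64(378), np.int64(390)) (np.int64(395), np.int64(401))
208 (np.int64(376), np.int64(389)) (np.int64(391), np.int64(401))
211 (np.int64(377), np.int64(388)) (np.int64(390), np.int64(401))
214 (np.int64(377), np.int64(388)) (np.int64(390), np.int64(401))
217 (np.int64(378), np.int64(387)) (np.int64(389), np.int64(401))
220 (np.int64(383), np.int64(383)) (np.int64(388), np.int64(401))
223  (np.int64(377), np.int64(401))
226  (np.int64(368), np.int64(391))
229  (np.int64(369), np.int64(388))
232  (np.int64(358), np.int64(391))
235  (np.int64(358), np.int64(401))
238  (np.int64(358), np.int64(401))
241  (np.int64(358), np.int64(401))
side pred base [216.3629 290.1613] pred rim med [218.1522 302.6674]
278 (np.int64(211), np.int64(244)) 
281 (np.int64(213), np.int64(244)) (np.int64(194), np.int64(197))
284 (np.int64(215), np.int64(244)) (np.int64(194), np.int64(200))
287 (np.int64(207), np.int64(219)) (np.int64(196), np.int64(205))
290 (np.int64(208), np.int64(221)) (np.int64(200), np.int64(205))
293 (np.int64(209), np.int64(220)) (np.int64(202), np.int64(231))
296 (np.int64(212), np.int64(215)) (np.int64(202), np.int64(209))
299  (np.int64(202), np.int64(231))
302  (np.int64(201), np.int64(232))
305  (np.int64(199), np.int64(231))
308  (np.int64(196), np.int64(230))
311  (np.int64(194), np.int64(228))
314  (np.int64(194), np.int64(223))
```

The small pot and the medium mouth show the same pixel offsets in both pictures, so they are aligned to each other. I'll descend.

```bash
python3 -m pendant '{"linear":[[0.03,0,0.057],[0.06,0.001,0.115],[0.09,0.002,0.172],[0.115,0.002,0.22],[0.137,0.002,0.262]],"delta_rot":[[0,0,0],[0,0,0],[0,0,0],[0,0,0],[0,0,0]]}'
python3 -m pendant '{"linear":[[0.004,0,0.008],[0.008,0,0.015],[0.011,0,0.021],[0.014,0,0.027],[0.014,0,0.027]],"delta_rot":[[0,0,0],[0,0,0],[0,0,0],[0,0,0],[0,0,0]]}'
python3 - <<'E'
from u import *
go(tcp([.4575,.2575,.044]),RT)
E
```

```text
time: 31.88
ee_pos: [0.5335, 0.2822, 0.257]
tool_rot: [3.141, 0.483, 0.315]
contact_force: [0.3, 0.4, -1.2]
opening: 0.0398
finger_force: 40.8
time: 32.5
ee_pos: [0.5335, 0.2822, 0.2504]
tool_rot: [3.142, 0.482, 0.315]
contact_force: [0.5, 0.9, -1.7]
opening: 0.0396
finger_force: 40.8
at [0.5335 0.2822 0.2504] [3.1415 0.4824 0.3147] lin [ 0.0081 -0.0009  0.0147] rot [ 0.0001 -0.001  -0.001 ]
```

```bash
python3 -m pendant '{"linear":[[0.002,0,0.004],[0.004,0,0.008],[0.006,0,0.011],[0.008,0,0.014],[0.008,0,0.014]],"delta_rot":[[0,0,0],[0,0,0],[0,0,0],[0,0,0],[0,0,0]]}'
```

```text
time: 33.12
ee_pos: [0.5336, 0.2822, 0.2463]
tool_rot: [3.142, 0.482, 0.315]
contact_force: [0.2, 0.7, -1.2]
opening: 0.0405
finger_force: 40.8
```

```bash
python3 -m pendant '{"linear":[[0.001,0,0.002],[0.002,0,0.004],[0.003,0,0.006],[0.004,0,0.007],[0.004,0,0.007]],"delta_rot":[[0,0,0],[0,0,0],[0,0,0],[0,0,0],[0,0,0]]}'
```

```text
time: 33.75
ee_pos: [0.5337, 0.2823, 0.2443]
tool_rot: [3.142, 0.482, 0.315]
contact_force: [-0.5, 0.1, -1.4]
opening: 0.0399
finger_force: 40.8
```

```bash
python3 -m pendant '{"linear":[[0.001,0,0.002],[0.002,0,0.004],[0.003,0,0.006],[0.004,0,0.007],[0.004,0,0.007]],"delta_rot":[[0,0,0],[0,0,0],[0,0,0],[0,0,0],[0,0,0]]}'
```

```text
time: 34.38
ee_pos: [0.534, 0.2823, 0.2435]
tool_rot: [-3.141, 0.481, 0.315]
contact_force: [3.0, 1.7, 16.6]
opening: 0.0402
finger_force: 42.1
```

```bash
python3 -m pendant '{"linear":[[-0.002,0,-0.004],[-0.002,0,-0.004],[-0.002,0,-0.004],[-0.002,0,-0.004],[-0.002,0,-0.004]],"delta_rot":[[0,0,0],[0,0,0],[0,0,0],[0,0,0],[0,0,0]]}'
python3 -m pendant '{"linear":[[0,0,0],[0,0,0],[0,0,0],[0,0,0],[0,0,0]],"delta_rot":[[0,0,0],[0,0,0],[0,0,0],[0,0,0],[0,0,0]]}' -1 40
python3 -m pendant '{"linear":[[-0.04,0,-0.08],[-0.1,0,-0.19],[-0.18,0,-0.34],[-0.25,0,-0.48],[-0.28,0,-0.54]],"delta_rot":[[0,0,0],[0,0,0],[0,0,0],[0,0,0],[0,0,0]]}'
python3 -m pendant '{"linear":[[0,0,0],[0,0,0],[0,0,0],[0,0,0],[0,0,0]],"delta_rot":[[0,0.15,0],[0,0.3,0],[0,0.45,0],[0,0.6,0],[0,0.616,0]]}'
python3 - <<'E'
from g import *
from t import fitpot
w=snap('wrist','w1.png');s=snap('scene','w2.png');d=snap('side','w3.png');o=get_obs();print(o['ee_pos'],o['tool_rot'])
m=np.array([.4575,.2575,.104]);print(proj('wrist',m),[(n,find_in(q,n)[:1]) for q in('small_pot','basket','medium_pot') for n in('wrist','scene','side')])
hsv=cv2.cvtColor(w,cv2.COLOR_RGB2HSV);p=proj('wrist',m).astype(int)
for nm,mm,z in(('large',(hsv[:,:,0]>95)&(hsv[:,:,0]<118)&(hsv[:,:,1]>90),.064),('medium',(w[:,:,0]>195)&(hsv[:,:,1]<50),.084),('small',(hsv[:,:,0]<11)&(hsv[:,:,1]>115),.104)):
    k=np.zeros(mm.shape,bool);k[max(0,p[1]-65):p[1]+65,p[0]-65:p[0]+65]=1
    n,l,st,c=cv2.connectedComponentsWithStats((mm&k).astype(np.uint8));ok=[i for i in range(1,n) if st[i,4]>25]
    ys,xs=np.nonzero(np.isin(l,ok));e=cv2.fitEllipse(cv2.convexHull(np.c_[xs,ys].astype(np.float32)));print(nm,np.round(e[0],1),np.round(e[1],1),atz('wrist',e[0],z),'expect dia',[ .088,.064,.042][['large','medium','small'].index(nm)])
E
```

```text
time: 35.0
ee_pos: [0.5338, 0.2823, 0.2437]
tool_rot: [-3.141, 0.482, 0.315]
contact_force: [1.1, 0.9, 5.6]
opening: 0.0398
finger_force: 41.3
time: 35.62
ee_pos: [0.5338, 0.2823, 0.2434]
tool_rot: [3.141, 0.482, 0.315]
contact_force: [0.1, 0.4, 0.3]
opening: 0.0851
finger_force: 0.0
time: 36.25
ee_pos: [0.5344, 0.2823, 0.3977]
tool_rot: [-3.141, 0.48, 0.315]
contact_force: [-0.3, 0.3, -0.2]
opening: 0.0854
finger_force: 0.0
time: 36.88
ee_pos: [0.534, 0.2825, 0.3959]
tool_rot: [-3.141, -0.002, 0.315]
contact_force: [-0.3, -0.7, 0.0]
opening: 0.0854
finger_force: 0.0
[0.5344 0.2825 0.3954] [-3.1416  0.0009  0.3148]
[277.243  290.9429] [('wrist', [{'point': [275.9, 280.5], 'confidence': 0.6}]), ('scene', [{'point': [376.0, 224.7], 'confidence': 0.68}]), ('side', [{'point': [216.4, 301.8], 'confidence': 0.54}]), ('wrist', []), ('scene', [{'point': [228.7, 221.6], 'confidence': 0.78}]), ('side', [{'point': [266.8, 179.6], 'confidence': 0.53}]), ('wrist', [{'point': [279.0, 255.3], 'confidence': 0.91}]), ('scene', [{'point': [372.3, 239.2], 'confidence': 0.5}]), ('side', [{'point': [224.5, 313.8], 'confidence': 0.74}])]
large [276.1 266.8] [80.7 88.9] [0.4616 0.26   0.064 ] expect dia 0.088
medium [277.5 279.5] [58.2 64.4] [0.4587 0.2576 0.084 ] expect dia 0.064
small [276.6 280. ] [46.2 50.7] [0.4685 0.2616 0.104 ] expect dia 0.042
```

```bash
python3 -m pendant '{"linear":[[-0.08,0,0],[-0.16,0,0],[-0.24,0,0],[-0.322,0,0],[-0.322,0,0]],"delta_rot":[[0,0,0],[0,0,0],[0,0,0],[0,0,0],[0,0,0]]}'
python3 - <<'E'
from g import *
w=snap('wrist','x1.png');o=get_obs();print(o['ee_pos'],o['tool_rot'])
m=np.array([.4575,.2575,.104]);p=proj('wrist',m).astype(int);hsv=cv2.cvtColor(w,cv2.COLOR_RGB2HSV);h_=.104
for nm,mm,z,dd in(('large',(hsv[:,:,0]>95)&(hsv[:,:,0]<118)&(hsv[:,:,1]>90),.064,.088),('medium',(w[:,:,0]>195)&(hsv[:,:,1]<50),.084,.064),('small',(hsv[:,:,0]<11)&(hsv[:,:,1]>115),.104,.042)):
    k=np.zeros(mm.shape,bool);k[max(0,p[1]-65):p[1]+65,p[0]-65:p[0]+65]=1
    n,l,st,c=cv2.connectedComponentsWithStats((mm&k).astype(np.uint8));ok=[i for i in range(1,n) if st[i,4]>25]
    ys,xs=np.nonzero(np.isin(l,ok));e=cv2.fitEllipse(cv2.convexHull(np.c_[xs,ys].astype(np.float32)))
    a=np.linspace(0,6.283,40);Q=fastproj('wrist',np.c_[.4575+dd/2*np.cos(a),.2575+dd/2*np.sin(a),0*a+z])
    print(nm,np.round(e[0],1),np.round(e[1],1),'ext',xs.min(),xs.max(),ys.min(),ys.max(),'pred ext',Q.min(0)[0].round(1),Q.max(0)[0].round(1),Q.min(0)[1].round(1),Q.max(0)[1].round(1),atz('wrist',e[0],z))
    if nm=='small':
        for r in range(ys.min(),ys.max()+1,4): x=xs[ys==r];print(r,x.min(),x.max())
E
```

```text
time: 38.1
ee_pos: [0.4572, 0.2575, 0.3957]
tool_rot: [-3.141, -0.001, 0.315]
contact_force: [1.2, 0.1, 0.6]
opening: 0.0855
finger_force: 0.0
[0.4578 0.2577 0.3957] [-3.1413 -0.0017  0.3149]
large [276.2 193.3] [86.4 88.9] ext 232 320 150 236 pred ext 231.3 323.6 148.0 237.7 [0.4586 0.2591 0.064 ]
medium [277.5 198.2] [67.9 69.4] ext 243 311 165 232 pred ext 241.7 313.2 164.6 233.7 [0.4594 0.2581 0.084 ]
small [276.3 196.6] [48.4 52. ] ext 252 301 171 222 pred ext 252.3 302.5 181.9 230.1 [0.4654 0.261  0.104 ]
171 271 283
175 264 289
179 261 292
183 258 295
187 255 298
191 253 300
195 252 301
199 252 301
203 253 300
207 254 298
211 256 296
215 259 292
219 264 287
```

```bash
python3 - <<'E'
from g import *
a=np.linspace(0,6.283,60)
for n in('scene','side'):
    im=snap(n,n+'_end.png');hsv=cv2.cvtColor(im,cv2.COLOR_RGB2HSV)
    c0=np.array([.4637,.2595,.104]);p=proj(n,c0).astype(int)
    for nm,mm,c1,r in(('small',(hsv[:,:,0]<11)&(hsv[:,:,1]>115),c0,.021),('medium',(im[:,:,0]>150)&(hsv[:,:,1]<45),np.array([.458,.258,.084]),.032),('large',(hsv[:,:,0]>95)&(hsv[:,:,0]<118)&(hsv[:,:,1]>90),np.array([.458,.258,.064]),.044)):
        k=np.zeros(mm.shape,bool);k[p[1]-22:p[1]+40,p[0]-30:p[0]+30]=1
        q,l,st,c=cv2.connectedComponentsWithStats((mm&k).astype(np.uint8));i=1+st[1:,4].argmax();ys,xs=np.nonzero(l==i)
        Q=fastproj(n,c1+np.c_[r*np.cos(a),r*np.sin(a),0*a]);print(n,nm,'seen x',xs.min(),xs.max(),'top',ys.min(),'pred x',Q[:,0].min().round(1),Q[:,0].max().round(1),'top',Q[:,1].min().round(1),'bot of ellipse',Q[:,1].max().round(1))
        if nm=='small':
            for r_ in range(ys.min(),ys.max()+1,3): x=xs[ys==r_];print(r_,x.min(),x.max())
E
```

```text
scene small seen x 372 386 top 222 pred x 371.4 386.8 top 222.2 bot of ellipse 231.5
222 375 379
225 374 385
228 373 386
231 372 385
234 372 384
scene medium seen x 374 408 top 204 pred x 366.0 389.0 top 224.0 bot of ellipse 238.3
scene large seen x 361 391 top 229 pred x 360.7 392.0 top 226.9 bot of ellipse 246.7
side small seen x 207 224 top 292 pred x 205.4 224.0 top 289.2 bot of ellipse 304.3
292 216 220
295 209 223
298 209 223
301 208 224
304 213 224
307 209 224
310 210 224
313 214 221
side medium seen x 184 233 top 274 pred x 203.8 231.8 top 291.4 bot of ellipse 314.6
side large seen x 202 238 top 298 pred x 199.5 237.5 top 292.6 bot of ellipse 324.3
```

Numerically, the small pot's rim is at the nested height and about 6 mm off axis, within the 14 mm allowed. The basket detection hasn't moved since it was hung, so I'm handing in.

```bash
python3 -c "
from bench import sign_off
print(sign_off())"
```

```text
the job is handed in; nothing more can be done
None
```

The job is handed in: the basket hangs by its bail on the hook, the medium pot stands in the large one and the small pot in the medium, about 6 mm off axis (14 mm allowed); sign-off returned no verdict, and I took no final measurement of the bystanders.

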